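Complete the pinwheel layer of cartons on the transfer pallet

TASK

One carton already lies on the small square pallet; leave it in its place and add the three loose cartons to complete a flat pinwheel layer: each carton runs along one side of the pallet, with an end up close against the long side of the next carton, so that the four make a neat square, centred on the pallet with none overhanging and an empty square hole in the middle. Lay them all square to the pallet with their taped faces up and the gaps small, let go of them, and do not disturb the bottle, the label roll or the timer.

Things in the scene. Friction and masses are not known exactly. Their poses are not given: they have to be found in the camera images.
- pallet_top (a point): square grey plastic pallet, 220 x 220 mm, 20 mm high, flat slatted deck, no rim, fixed. The point is the centre of the deck's top; x and y run parallel to its sides, z up. In its frame the carton already there is centred near x = -24, y = -74 mm, length along x. The full layer with 4 mm gaps is a 192 mm square, 14 mm in from the edges, with a 104 mm square hole in the middle.
- place_1 (a point): where a carton's centre belongs, 25 mm above the deck (x = 74, y = -24 mm on the pallet); the carton's length lies along this point's x axis, whose +x end is the end beside the hole, so that a carton held across its width about 10 mm from its centre towards +x has the inner finger free in the hole. Any loose carton may take any place.
- place_2 (a point): the same for the place at x = 24, y = 74 mm on the pallet
- place_3 (a point): the same for the place at x = -74, y = 24 mm on the pallet
- first_carton_center (a point): the carton already on the pallet, loose, not fixed: plain brown cardboard carton 144 x 44 x 50 mm (length x width x height), sealed, rigid, about 0.14 kg (0.10 to 0.20), lying on the pallet deck with its 144 x 44 mm taped face up. The point is its centre, 25 mm above its underside; x runs along the 144 mm length, y along the 44 mm width, z up. All four cartons are alike and a carton may be turned end for end.
- carton_1_center (a point): one of three loose cartons: plain brown cardboard carton 144 x 44 x 50 mm (length x width x height), sealed, rigid, about 0.14 kg (0.10 to 0.20), lying on the worktop with its 144 x 44 mm taped face up. The point is its centre, 25 mm above its underside; x runs along the 144 mm length, y along the 44 mm width, z up. All four cartons are alike and a carton may be turned end for end.
- carton_2_center (a point): one of three loose cartons: plain brown cardboard carton 144 x 44 x 50 mm (length x width x height), sealed, rigid, about 0.14 kg (0.10 to 0.20), lying on the worktop with its 144 x 44 mm taped face up. The point is its centre, 25 mm above its underside; x runs along the 144 mm length, y along the 44 mm width, z up. All four cartons are alike and a carton may be turned end for end.
- carton_3_center (a point): one of three loose cartons: plain brown cardboard carton 144 x 44 x 50 mm (length x width x height), sealed, rigid, about 0.14 kg (0.10 to 0.20), lying on the worktop with its 144 x 44 mm taped face up. The point is its centre, 25 mm above its underside; x runs along the 144 mm length, y along the 44 mm width, z up. All four cartons are alike and a carton may be turned end for end.
- first_carton: the carton already on the pallet; origin at the centre of its underside, axes as for its centre point
- carton_1: the same loose carton; origin at the centre of its underside, axes as for its centre point
- carton_2: the same loose carton; origin at the centre of its underside, axes as for its centre point
- carton_3: the same loose carton; origin at the centre of its underside, axes as for its centre point
- bottle: bystander: loose amber screw-cap bottle, 48 mm across, 100 mm high, upright beyond the loose cartons; origin at the centre of its underside
- label_reel: bystander: loose white roll of blank labels, 70 mm across, 36 mm high, lying flat beyond the cartons; origin at the centre of its underside
- bench_timer: bystander: loose white bench timer, 66 x 66 x 19 mm, lying flat to the left of the pallet; origin at the centre of its underside

How it is judged:
By the outcome, as a careful person would: the job done as asked, in the order asked, and still so for the second after the job is handed in, with the robot touching nothing.
It also fails if it takes over 72 s, if anything falls off the work surface, if the arm or the gripper's body presses on something with over 40 N, if the wrist force passes 120 N, or if a joint passes its speed limit or range.

ROBOT

A 6-joint arm with a two-finger parallel gripper is mounted at the origin on a cart in front of the work surface, level with it; the furniture and walls round the work are solid. World frame = base frame: x ahead of the robot, y to its left, z up, the work surface at z = 0. Lengths are in m, angles in degrees, forces in N, time in s.
With the tool pointing down it reaches from about 0.375 to 0.9 m from the base axis. Payload 3.1 kg.
Tool frame: the origin (TCP) lies between the finger pads; the fingertips stand 11 mm ahead of it and the grasp point (between the pads) lies 8 mm behind it; z points along the fingers, y is the direction in which the jaws open and shut (so a half turn about z gives the same grasp; the last joint's range is limited). The gripper opens to 87 mm and grips with 3 to 60 N. Pads are 19 mm wide; open, the fingers measure 117 mm over their backs; the gripper's body (75 mm by 190 mm) begins 51 mm behind the grasp point.
Start: joints at [-85.399, 30.224, 82.088, -0, 67.689, -10.227], TCP at [0.16, -0.604, 0.234] pointing down, gripper open.
Joint ranges: [-176.69, 176.69], [-43.24, 126.21], [12.49, 139.97], [-82, 262], [0, 151.66], [-163.58, 163.58]. Speed limits (degrees/s): [159.86, 159.86, 180, 180, 180, 180].

INTERFACE

Orientations are given as a 3x3 rotation matrix whose columns are the frame's x, y, z axes.
In Python, from rig import bot, vision gives the robot as it stands. The module is installed in compiled form; this text tells all that it offers.
- The arm moves only by the tool jog_arm, never from a script. Its argument "rows" is a list of rows, each an object with "dp": the shift along the tool's x, y, z in mm, a list of three; "turn": the turn, a rotation vector about the tool's x, y, z in degrees, a list of three; "grip": the opening, from 0 (shut) to 1 (fully open). A call has 1 to 10 rows; each row is the pose to reach, as a shift and turn from the pose commanded when the call began, along the tool's axes at that moment; what a row does not reach only later rows make up. A row lasts 1/10 s, in which the tool goes at most 50 mm and 8.59 degrees, less where a joint would pass 70% of its speed; a pose out of reach is approached as far as the arm can. A call with a gripper value outside its range is refused whole. The fingers move at their own pace and stop on an object; the grip force is fixed at half the most. Time passes only in rows, so rows that repeat a pose let the fingers close. It gives the time, the measured TCP pose, the force and the opening at its end, in the units of the state.
- bot.read_state(): the state, without advancing time (a new reading comes with each control period).
- vision.capture(name): name is "side" or "top"; returns (picture, depth): 384x512x3 uint8, red, green, blue; 384x512 float32, m along the optical axis (not along the pixel's ray), 0 where there is no reading.
- vision.camera_info(name): a dict with "vertical_fov" (degrees; the focal length in pixels is half the picture's height over the tangent of half this angle, whatever the lens; pixels are square), "cx", "cy" (the principal point, pixels), "position" and "rotation" of the camera in the world. Camera axes: x right, y down, z forward; pixel columns grow to the right and rows downward; lengths in m; the calibration is good to about 2 mm. A picture is of the moment at which its call begins. camera_info takes no time and is no camera call.
- bot.hand_in(): hands the job in, once; it reports no verdict.
The state is a dict: "time_s": time; "joint_positions": joint angles; "qvel": joint speeds; "tau": joint torques, N m; "position": TCP position; "tcp_rot": TCP orientation; "force": force on the tool from outside, world axes, zero at the start; "moment": the same for the moment, N m; "opening": opening from 0.0 (shut) to 1.0 (fully open).
Only numpy, scipy, OpenCV 4.12 (cv2) and the standard library are available. Lean on these libraries where they do the work, as an engineer would, in place of code of your own. Each camera call takes 0.05 s, during which the arm holds its last target.

## Working session

There is one attempt and no reset: what is moved stays moved. The work goes in short steps, Python scripts to look and compute and a tool call to move; the robot and the scene stay as the last step left them, time stands still between calls to the robot, and variables do not carry over. Pictures are saved under pics/ and viewed, and the job is handed in when it is done.

Besides the shell and the picture viewer there is one more tool, called after "Call:" in YAML: its name, and indented under it one key for each argument. jog_arm: Moves the arm, as the interface text tells. Its arguments: {"type":"object","properties":{"rows":{"type":"array"}},"required":["rows"]}

```bash
mkdir -p pics
python3 - <<'E'
from rig import bot, vision
import cv2, numpy as np
s=bot.read_state()
for k,v in s.items(): print(k,np.round(v,3).tolist())
for n in("side","top"):
    p,d=vision.capture(n); cv2.imwrite(f"pics/{n}0.png",p[:,:,::-1]); np.savez(f"{n}0.npz",p=p,d=d)
    print(n,vision.camera_info(n))
E
```

```text
time_s 0.0
joint_positions [-85.401, 30.279, 82.156, -0.001, 67.688, -10.226]
qvel [-0.012, -0.06, -0.03, 0.025, -0.062, -0.061]
tau [-0.001, -44.005, -17.659, 0.063, 0.058, -0.0]
position [0.16, -0.603, 0.233]
tcp_rot [[0.967, 0.256, -0.0], [0.256, -0.967, 0.002], [0.0, -0.002, -1.0]]
force [0.68, 0.562, 0.643]
moment [0.011, -0.013, 0.008]
opening 0.997
side {'vertical_fov': 43.97651206863827, 'cx': 251.8279342999257, 'cy': 187.3576590464486, 'position': array([-0.81974551, -0.51015055,  0.72300027]), 'rotation': array([[ 0.37819569, -0.3869889 ,  0.84095637],
       [-0.92571585, -0.15391354,  0.34548631],
       [-0.0042648 , -0.90914807, -0.4164512 ]])}
top {'vertical_fov': 48.82050485664873, 'cx': 246.8964246992471, 'cy': 198.27226585666642, 'position': array([0.23224424, 0.04383063, 1.56306544]), 'rotation': array([[-0.01277957, -0.98161356,  0.19045078],
       [-0.99985824,  0.01463315,  0.00832944],
       [-0.01096319, -0.19031733, -0.98166141]])}
```

View pics/top0.png

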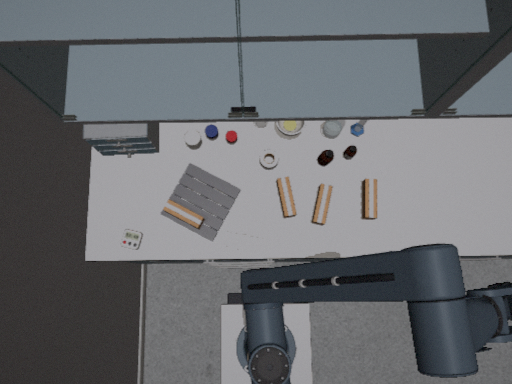

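View pics/side0.png

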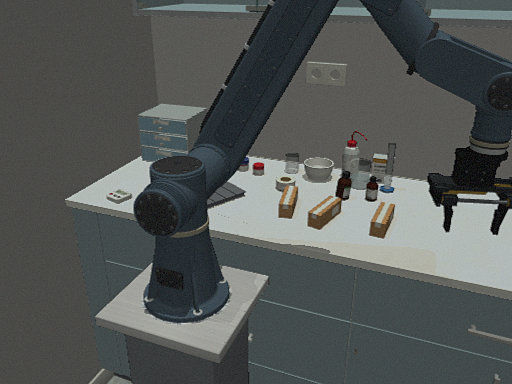

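The top view shows the pallet near (200,202) with the first carton at (184,214). The loose cartons are at (287,197), (323,204) and (371,199), the reel is at (269,159), bottles at (326,157) and (350,152), and the timer at (131,239). In the side view the arm hides part of the pallet.

```bash
cat > h.py <<'E'
import numpy as np, cv2
from rig import bot, vision
def cam(n):
    c=vision.camera_info(n); f=192/np.tan(np.radians(c['vertical_fov']/2)); return f,c['cx'],c['cy'],np.array(c['position']),np.array(c['rotation'])
def cloud(n,d):
    f,cx,cy,p,R=cam(n); v,u=np.mgrid[0:384,0:512]
    return np.stack([(u-cx)/f*d,(v-cy)/f*d,d],-1)@R.T+p
def ray(n,uv,z):
    f,cx,cy,p,R=cam(n); uv=np.atleast_2d(uv).astype(float)
    r=np.c_[(uv[:,0]-cx)/f,(uv[:,1]-cy)/f,np.ones(len(uv))]@R.T
    return p+r*((z-p[2])/r[:,2])[:,None]
def proj(n,X):
    f,cx,cy,p,R=cam(n); q=(np.atleast_2d(X)-p)@R; return np.c_[f*q[:,0]/q[:,2]+cx,f*q[:,1]/q[:,2]+cy]
E
python3 - <<'E'
from h import *
z=np.load('top0.npz');p,d=z['p'],z['d']
c=cloud('top',d)
for u,v in[(230,240),(184,214),(200,195),(287,197),(323,204),(371,199),(269,159),(326,157),(131,239),(245,110),(245,60),(245,40),(310,190)]:
    print((u,v),p[v,u],c[v,u].round(4))
for n,b in(("a",(150,120,400,260)),):
    x0,y0,x1,y1=b
    cv2.imwrite('pics/topz0.png',cv2.resize(p[y0:y1,x0:x1,::-1],None,fx=3.2,fy=3.2,interpolation=cv2.INTER_CUBIC))
z=np.load('side0.npz');p=z['p']
cv2.imwrite('pics/sidez0.png',cv2.resize(p[130:250,90:410,::-1],None,fx=2.5,fy=2.5,interpolation=cv2.INTER_CUBIC))
E
```

```text
(230, 240) [165 164 167] [ 0.3795  0.1216 -0.0016]
(184, 214) [163 162 166] [0.4674 0.2815 0.0739]
(200, 195) [94 95 96] [0.5486 0.2327 0.0102]
(287, 197) [163 163 165] [ 0.5284 -0.0895  0.0496]
(323, 204) [161 161 163] [ 0.5011 -0.2196  0.0468]
(371, 199) [162 162 164] [ 0.517  -0.3947  0.0469]
(269, 159) [165 164 167] [ 0.6877 -0.0296 -0.0009]
(326, 157) [25 16 10] [ 0.6662 -0.2315  0.0873]
(131, 239) [156 155 153] [0.3862 0.4831 0.0192]
(245, 110) [31 28 32] [0.6276 0.0536 0.621 ]
(245, 60) [117 129 135] [0.7631 0.0522 0.6085]
(245, 40) [51 52 51] [0.6475 0.0493 0.8853]
(310, 190) [164 164 165] [ 5.637e-01 -1.813e-01 -1.000e-04]
```

View pics/topz0.png

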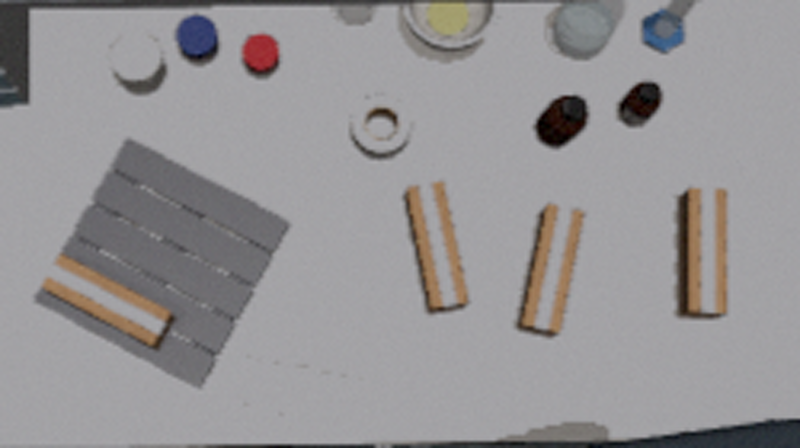

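View pics/sidez0.png

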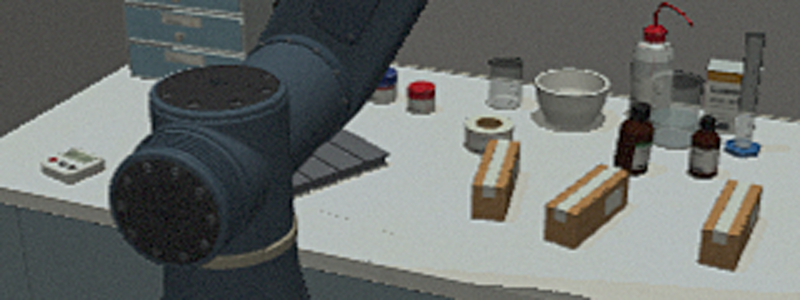

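Run:
```python
from h import *
z=np.load('top0.npz');p,d=z['p'],z['d']
c=cloud('top',d)
hsv=cv2.cvtColor(p,cv2.COLOR_RGB2HSV)
print(p[190,268:296].tolist()); print(hsv[190,278:296].tolist()); print((c[190,276:298,2]*1000).round().tolist())
print(hsv[200,362:382].tolist()); print((c[200,362:382,2]*1000).round().tolist())
print(hsv[208:232,196].tolist()); print((c[208:232,196,2]*1000).round().tolist())
```

```text
[[164, 164, 166], [164, 164, 165], [163, 162, 164], [164, 162, 166], [166, 164, 168], [163, 162, 165], [164, 163, 167], [164, 164, 167], [162, 162, 165], [136, 133, 133], [80, 73, 64], [121, 98, 73], [152, 122, 89], [156, 123, 90], [160, 126, 95], [158, 147, 142], [163, 162, 165], [164, 164, 165], [165, 163, 167], [158, 150, 146], [154, 128, 107], [154, 118, 88], [153, 120, 86], [139, 122, 114], [151, 148, 151], [163, 163, 166], [162, 160, 163], [163, 162, 165]]
[[17, 51, 80], [16, 101, 121], [16, 106, 152], [15, 108, 156], [14, 104, 160], [9, 26, 158], [130, 5, 165], [120, 2, 165], [135, 6, 167], [10, 19, 158], [13, 78, 154], [14, 109, 154], [15, 112, 153], [10, 46, 139], [150, 5, 151], [120, 5, 166], [140, 5, 163], [130, 5, 165]]
[1.0, 1.0, 28.0, 52.0, 49.0, 49.0, 43.0, 49.0, 55.0, 51.0, 50.0, 53.0, 56.0, 56.0, 52.0, 2.0, -1.0, -1.0, 7.0, -3.0, 6.0, -3.0]
[[18, 72, 71], [13, 115, 51], [13, 143, 48], [15, 126, 130], [14, 114, 154], [14, 109, 155], [13, 91, 137], [6, 9, 149], [110, 5, 164], [120, 5, 165], [120, 3, 165], [13, 38, 161], [15, 96, 159], [15, 105, 162], [14, 94, 158], [3, 17, 161], [120, 5, 163], [120, 5, 165], [128, 6, 165], [120, 5, 164]]
[16.0, 36.0, 38.0, 57.0, 53.0, 45.0, 48.0, 50.0, 49.0, 52.0, 51.0, 47.0, 51.0, 54.0, 53.0, -7.0, -1.0, -3.0, -3.0, 5.0]
[[120, 7, 110], [128, 9, 109], [120, 7, 106], [135, 10, 106], [135, 5, 104], [10, 49, 120], [15, 101, 156], [14, 109, 157], [14, 106, 157], [12, 66, 158], [165, 3, 155], [120, 3, 167], [135, 6, 165], [130, 5, 167], [0, 6, 160], [14, 76, 144], [14, 109, 152], [15, 112, 152], [15, 114, 147], [16, 118, 119], [0, 15, 86], [150, 5, 110], [128, 9, 113], [130, 7, 111]]
[25.0, 21.0, 13.0, 17.0, 28.0, 20.0, 69.0, 66.0, 68.0, 67.0, 68.0, 73.0, 70.0, 66.0, 67.0, 73.0, 72.0, 68.0, 69.0, 67.0, 37.0, 20.0, 16.0, 19.0]
```

```bash
cat >> h.py <<'E'
S=8
def rects(p,n='top',zs=None,box=(150,150,400,250)):
    """brown cartons -> list of (centre uv, world corners at z by given heights)"""
    x0,y0,x1,y1=box
    big=cv2.resize(p[y0:y1,x0:x1],None,fx=S,fy=S,interpolation=cv2.INTER_CUBIC)
    h=cv2.cvtColor(big,cv2.COLOR_RGB2HSV)
    m=((h[...,1]>52)&(h[...,2]>100)&(h[...,0]>8)&(h[...,0]<22)).astype(np.uint8)
    return m,(x0,y0)
def uvof(P,o): return (np.asarray(P,float)+.5)/S-.5+np.array(o)
def carton(p,c0,z,n='top',r=30):
    u,v=c0; m,o=rects(p,n,box=(u-r,v-r,u+r,v+r))
    nn,lab,st,ce=cv2.connectedComponentsWithStats(m)
    keep=[i for i in range(1,nn) if st[i,4]>S*S*10]
    P=np.concatenate([np.argwhere(lab==i)[:,::-1] for i in keep])
    W=ray(n,uvof(P,o),z)[:,:2]
    (cx,cy),(a,b),ang=cv2.minAreaRect((W*1000).astype(np.float32))
    if a<b: a,b=b,a; ang+=90
    ang=(ang+90)%180-90
    return np.array([cx,cy]),a,b,ang,[st[i,4]//(S*S) for i in keep]
def inframe(X,pc,pa):
    t=np.radians(pa); R=np.array([[np.cos(t),-np.sin(t)],[np.sin(t),np.cos(t)]]); return (np.asarray(X)-pc)@R
E
python3 - <<'E'
from h import *
z=np.load('top0.npz');p=z['p']
for c0,h in(((184,214),.07),((287,197),.05),((323,204),.05),((371,199),.05)):
    print(c0,carton(p,c0,h))
x0,y0,x1,y1=150,155,250,250
big=cv2.resize(p[y0:y1,x0:x1],None,fx=S,fy=S,interpolation=cv2.INTER_CUBIC)
h=cv2.cvtColor(big,cv2.COLOR_RGB2HSV)
for th in (125,135,145):
    m=(h[...,2]<th).astype(np.uint8)
    m[:int(8*S)]*=1
    nn,lab,st,ce=cv2.connectedComponentsWithStats(m)
    # components near pallet
    P=np.concatenate([np.argwhere(lab==i)[:,::-1] for i in range(1,nn) if st[i,4]>S*S*100])
    W=(ray('top',uvof(P,(x0,y0)),.02)[:,:2]*1000).astype(np.float32)
    print(th,cv2.minAreaRect(W),len(P)/64)
cv2.imwrite('pics/pm.png',np.hstack([cv2.cvtColor(big,cv2.COLOR_RGB2BGR)])[:600,:800])
E
```

```text
(184, 214) (array([471.14962769, 286.35266113]), 143.7729949951172, 46.255550384521484, 61.47104263305664, [np.int32(151), np.int32(156)])
(287, 197) (array([ 519.05316162, -128.68460083]), 184.78131103515625, 124.68959045410156, 10.25922966003418, [np.int32(130), np.int32(144), np.int32(38)])
(323, 204) (array([ 513.65551758, -175.28858948]), 144.6210479736328, 130.41912841796875, -14.313453674316406, [np.int32(145), np.int32(133), np.int32(30)])
(371, 199) (array([ 520.67504883, -392.83059692]), 144.5834197998047, 44.505245208740234, -3.1772689819335938, [np.int32(148), np.int32(128)])
125 ((523.093994140625, 229.07933044433594), (221.353515625, 221.28822326660156), 61.367767333984375) 2886.15625
135 ((523.175048828125, 229.19912719726562), (223.51544189453125, 222.82766723632812), 61.30706024169922) 2994.359375
145 ((523.2766723632812, 229.28756713867188), (225.41050720214844, 224.50038146972656), 61.298614501953125) 3084.984375
```

View pics/pm.png

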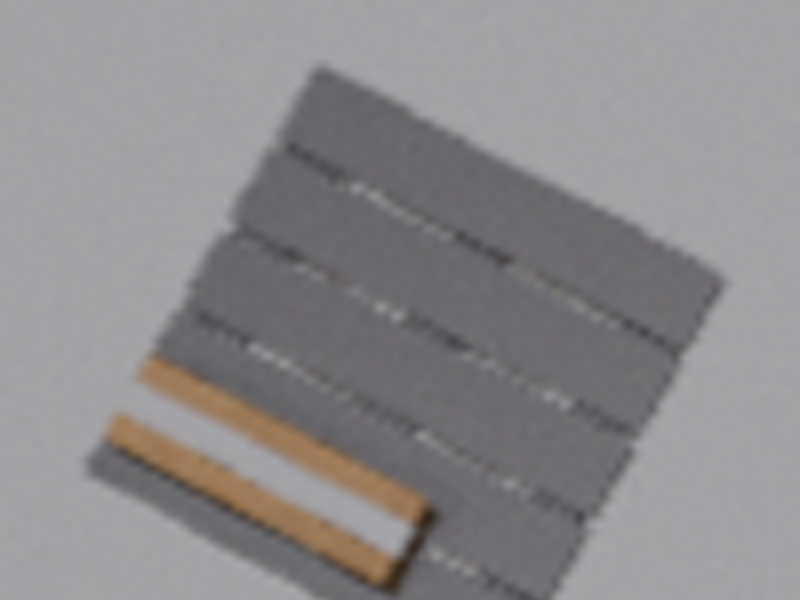

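```bash
python3 - <<'E'
import re
s=open('h.py').read()
s=s.replace("def carton(p,c0,z,n='top',r=30):","def carton(p,c0,z,n='top',r=30,rx=None):\n    rx=rx or r").replace("box=(u-r,v-r,u+r,v+r)","box=(u-rx,v-r,u+rx,v+r)")
open('h.py','w').write(s)
E
python3 - <<'E'
from h import *
ps=[vision.capture('top')[0] for _ in range(3)]
for p in ps[:1]+[np.mean(ps,0).astype(np.uint8)]:
  for c0,h,rx in(((184,214),.07,None),((287,197),.05,17),((323,204),.05,17),((371,199),.05,17)):
    r=carton(p,c0,h,rx=rx)
    print(c0,r, inframe(r[0],[523.1,229.1],241.35).round(1) if c0[0]==184 else '')
# side view cross-check
p,d=vision.capture('side')
for c0,h,rx in (((289,200),.05,17),((325,210),.05,19),((382,218),.05,17)):
    X=ray('side',c0,.05);print(c0,X.round(3))
for n in('top','side'):
    print(n,[proj(n,[x/1000,y/1000,.05]).round(1).tolist() for x,y in((528,-89),(505,-217),(520.7,-392.8))])
E
```

```text
(184, 214) (array([471.0178833 , 286.32766724]), 143.60336303710938, 46.379703521728516, 61.47117614746094, [np.int32(151), np.int32(156)]) [-25.2 -73.1]
(287, 197) (array([531.41473389, -86.10641479]), 145.38877868652344, 45.54232406616211, 10.096129417419434, [np.int32(130), np.int32(144)]) 
(323, 204) (array([ 503.42443848, -216.41624451]), 144.521240234375, 45.79133605957031, -13.860466003417969, [np.int32(145), np.int32(133)]) 
(371, 199) (array([ 520.67700195, -392.77322388]), 144.61968994140625, 44.38103485107422, -3.1733322143554688, [np.int32(148), np.int32(128)]) 
(184, 214) (array([471.12518311, 286.3480835 ]), 143.70242309570312, 46.18625259399414, 61.414306640625, [np.int32(151), np.int32(155)]) [-25.3 -73.1]
(287, 197) (array([531.36767578, -86.08085632]), 145.2743377685547, 45.36472702026367, 10.044549942016602, [np.int32(130), np.int32(144)]) 
(323, 204) (array([ 503.21929932, -216.32061768]), 144.9656524658203, 45.70254898071289, -13.859840393066406, [np.int32(145), np.int32(133)]) 
(371, 199) (array([ 520.68237305, -392.85131836]), 144.60147094726562, 44.541141510009766, -3.1753158569335938, [np.int32(147), np.int32(128)]) 
(289, 200) [[ 0.493 -0.1    0.05 ]]
(325, 210) [[ 0.468 -0.224  0.05 ]]
(382, 218) [[ 0.48  -0.394  0.05 ]]
top [[[286.9, 197.1]], [[322.4, 202.8]], [[370.6, 197.8]]]
side [[[289.3, 195.1]], [[325.7, 204.5]], [[383.6, 212.0]]]
```

```bash
cat >> h.py <<'E'
from scipy.spatial.transform import Rotation as Ro
PC=np.array([523.1,229.1]); PA=241.35
def pl(x,y):
    t=np.radians(PA); return PC+np.array([x*np.cos(t)-y*np.sin(t),x*np.sin(t)+y*np.cos(t)])
def Rt(yaw):
    t=np.radians(yaw); c,s=np.cos(t),np.sin(t); return np.array([[c,s,0],[s,-c,0],[0,0,-1.]])
def go(x,y,z,yaw):
    "mm, deg -> dp, turn from measured pose"
    s=bot.read_state(); R=np.array(s['tcp_rot']); P=np.array(s['position'])*1000
    print('dp',(R.T@(np.array([x,y,z])-P)).round(1).tolist(),'turn',Ro.from_matrix(R.T@Rt(yaw)).as_rotvec(degrees=True).round(2).tolist())
def st():
    s=bot.read_state(); R=np.array(s['tcp_rot'])
    print('t',round(s['time_s'],2),'P',(np.array(s['position'])*1000).round(1),'yaw',round(np.degrees(np.arctan2(R[1,0],R[0,0])),2),'z',R[:,2].round(4),'F',np.round(s['force'],1),'op',round(s['opening'],3),'j',np.round(s['joint_positions'],1))
def grasp(c,yaw,off): t=np.radians(yaw); return np.array(c)+off*np.array([np.cos(t),np.sin(t)])
E
python3 - <<'E'
from h import *
st()
g=grasp((520.7,-392.8),-3.18,-10); print(g)
go(*g,100,-3.18); go(*g,22,-3.18)
for a in((74,-24),(24,74),(-74,24)): print(a,pl(*a))
E
```

```text
t 0.3 P [ 160.  -604.   233.2] yaw 14.83 z [-1.e-04  7.e-04 -1.e+00] F [-0.2  0.3  0.5] op 1.005 j [-85.4  30.2  82.1  -0.   67.7 -10.2]
[ 510.71539811 -392.2452702 ]
dp [393.2, -114.8, 133.3] turn [-0.04, 0.0, 18.01]
dp [393.2, -114.7, 211.3] turn [-0.04, 0.0, 18.01]
(74, -24) [466.55856065 175.66718577]
(24, 74) [576.53281423 172.55856065]
(-74, 24) [579.64143935 282.53281423]
```

Call:
jog_arm:
  rows:
    - {"dp":[45,-13,5],"turn":[0,0,2],"grip":1}
    - {"dp":[90,-26,20],"turn":[0,0,4],"grip":1}
    - {"dp":[135,-39,35],"turn":[0,0,6],"grip":1}
    - {"dp":[180,-52,50],"turn":[0,0,8],"grip":1}
    - {"dp":[225,-65,65],"turn":[0,0,10],"grip":1}
    - {"dp":[270,-78,80],"turn":[0,0,12],"grip":1}
    - {"dp":[315,-91,95],"turn":[0,0,14],"grip":1}
    - {"dp":[360,-104,110],"turn":[0,0,16],"grip":1}
    - {"dp":[393.2,-114.8,125],"turn":[0,0,18],"grip":1}
    - {"dp":[393.2,-114.8,133.3],"turn":[0,0,18],"grip":1}

```text
time_s: 1.3
position: [0.5141, -0.3889, 0.0988]
tcp_rot: [[0.999, -0.05, 0.0], [-0.05, -0.999, 0.002], [0.0, -0.002, -1.0]]
force: [-1.1, 0.4, -0.1]
opening: 1.0
```

Run:
```python
from h import *
st(); go(510.7,-392.2,22,-3.18)
p,_=vision.capture('top'); cv2.imwrite('pics/t1.png',cv2.resize(p[150:290,270:470,::-1],None,fx=4,fy=4,interpolation=cv2.INTER_CUBIC))
st(); go(510.7,-392.2,22,-3.18)
```

```text
t 1.3 P [ 514.1 -388.9   98.8] yaw -2.88 z [ 4.0e-04  1.5e-03 -1.0e+00] F [-1.1  0.4 -0.1] op 1.0 j [-47.1  41.1  85.1   0.1  53.8  45.8]
dp [-3.2, 3.5, 76.8] turn [-0.09, -0.02, 0.3]
t 1.35 P [ 511.6 -389.9   97.7] yaw -2.92 z [-0.0025  0.0026 -1.    ] F [-0.9  0.9 -1.4] op 0.998 j [-47.2  41.2  85.2  -0.   53.8  45.7]
dp [-0.5, 2.5, 75.7] turn [-0.14, 0.15, 0.26]
```

Call:
jog_arm:
  rows:
    - {"dp":[0,0,20],"turn":[0,0,0],"grip":1}
    - {"dp":[0,0,40],"turn":[0,0,0],"grip":1}
    - {"dp":[0,0,50],"turn":[0,0,0],"grip":1}
    - {"dp":[0,0,50],"turn":[0,0,0],"grip":1}
    - {"dp":[0,0,50],"turn":[0,0,0],"grip":1}

```text
time_s: 1.85
position: [0.5104, -0.3935, 0.0508]
tcp_rot: [[0.998, -0.056, 0.0], [-0.056, -0.998, -0.001], [0.0, 0.001, -1.0]]
force: [1.1, 0.3, 0.5]
opening: 0.998
```

Run:
```python
from h import *
st(); go(510.7,-392.2,22,-3.18)
```

```text
t 1.85 P [ 510.4 -393.5   50.8] yaw -3.23 z [ 4.e-04 -6.e-04 -1.e+00] F [1.1 0.3 0.5] op 0.998 j [-47.5  45.   86.3  -0.   48.6  45.7]
dp [0.2, -1.3, 28.8] turn [0.03, -0.02, -0.05]
```

View pics/t1.png

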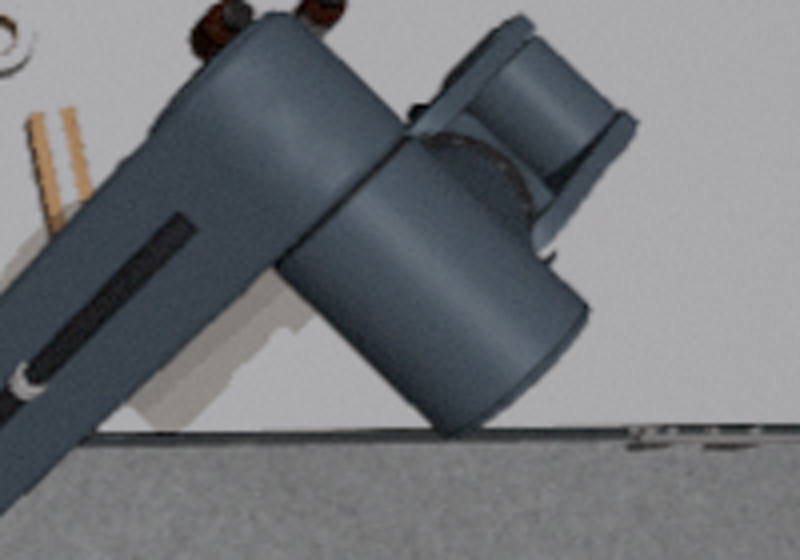

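The arm hides the gripper from above, as expected. I'm descending the last 28 mm and closing on the carton.

Call:
jog_arm:
  rows:
    - {"dp":[0,0,15],"turn":[0,0,0],"grip":1}
    - {"dp":[0,0,28],"turn":[0,0,0],"grip":1}
    - {"dp":[0,0,28],"turn":[0,0,0],"grip":1}
    - {"dp":[0,0,28],"turn":[0,0,0],"grip":0.6}
    - {"dp":[0,0,28],"turn":[0,0,0],"grip":0.3}
    - {"dp":[0,0,28],"turn":[0,0,0],"grip":0.3}
    - {"dp":[0,0,28],"turn":[0,0,0],"grip":0.3}
    - {"dp":[0,0,28],"turn":[0,0,0],"grip":0.3}

```text
time_s: 2.65
position: [0.5109, -0.3927, 0.0226]
tcp_rot: [[0.998, -0.055, 0.0], [-0.055, -0.998, -0.0], [0.0, 0.0, -1.0]]
force: [-0.8, -0.2, -0.3]
opening: 0.627
```

Run:
```python
from h import *
st()
p,_=vision.capture('side'); cv2.imwrite('pics/s1.png',cv2.resize(p[120:260,260:460,::-1],None,fx=4,fy=4,interpolation=cv2.INTER_CUBIC))
st()
```

```text
t 2.65 P [ 510.9 -392.7   22.6] yaw -3.17 z [ 4.e-04 -4.e-04 -1.e+00] F [-0.8 -0.2 -0.3] op 0.627 j [-47.5  47.4  86.7   0.   45.8  45.7]
t 2.7 P [ 510.8 -392.6   22.5] yaw -3.17 z [ 3.e-04 -3.e-04 -1.e+00] F [-0.   0.9  0.1] op 0.585 j [-47.5  47.4  86.7  -0.   45.8  45.7]
```

View pics/s1.png

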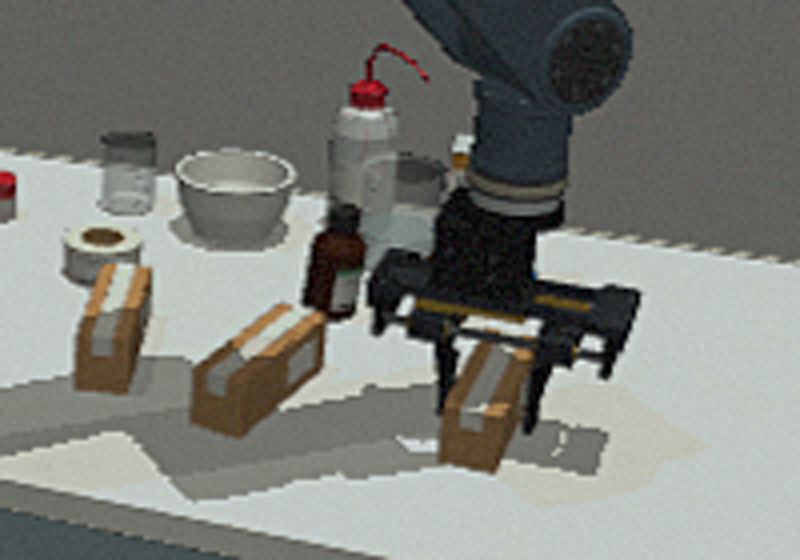

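In the side view the fingers straddle the carton, with the carton at crop (490,400), and they are still closing. I'll finish the grip and lift.

Call:
jog_arm:
  rows:
    - {"dp":[0,0,0],"turn":[0,0,0],"grip":0.2}
    - {"dp":[0,0,0],"turn":[0,0,0],"grip":0.2}
    - {"dp":[0,0,0],"turn":[0,0,0],"grip":0.2}
    - {"dp":[0,0,0],"turn":[0,0,0],"grip":0.2}
    - {"dp":[0,0,-8],"turn":[0,0,0],"grip":0.2}
    - {"dp":[0,0,-30],"turn":[0,0,0],"grip":0.2}
    - {"dp":[0,0,-60],"turn":[0,0,0],"grip":0.2}
    - {"dp":[0,0,-90],"turn":[0,0,0],"grip":0.2}
    - {"dp":[0,0,-118],"turn":[0,0,0],"grip":0.2}
    - {"dp":[0,0,-118],"turn":[0,0,0],"grip":0.2}

```text
time_s: 3.7
position: [0.5128, -0.3949, 0.1448]
tcp_rot: [[0.998, -0.055, 0.006], [-0.055, -0.998, -0.007], [0.007, 0.007, -1.0]]
force: [0.9, -0.2, -1.2]
opening: 0.502
```

Run:
```python
from h import *
st()
# place_3: carton centre at pl(-74,24); tcp is 10 toward pallet -y
x=pl(-74,14); print(x)
go(*x,140,-28.65)
```

```text
t 3.7 P [ 512.8 -394.9  144.8] yaw -3.17 z [ 0.0064 -0.0071 -1.    ] F [ 0.9 -0.2 -1.2] op 0.502 j [-47.5  37.6  83.6  -0.   58.2  45.7]
[570.86579031 287.32739283]
dp [20.3, -684.4, 0.3] turn [0.3, -0.47, 25.48]
```

Call:
jog_arm:
  rows:
    - {"dp":[0,-20,0],"turn":[0,0,0],"grip":0.2}
    - {"dp":[2,-60,0],"turn":[0,0,2],"grip":0.2}
    - {"dp":[3,-105,0],"turn":[0,0,4],"grip":0.2}
    - {"dp":[5,-150,0],"turn":[0,0,6],"grip":0.2}
    - {"dp":[6,-195,0],"turn":[0,0,8],"grip":0.2}
    - {"dp":[8,-240,0],"turn":[0,0,10],"grip":0.2}
    - {"dp":[9,-285,0],"turn":[0,0,12],"grip":0.2}
    - {"dp":[11,-330,0],"turn":[0,0,14],"grip":0.2}
    - {"dp":[12,-375,0],"turn":[0,0,16],"grip":0.2}
    - {"dp":[13,-420,0],"turn":[0,0,18],"grip":0.2}

```text
time_s: 4.7
position: [0.546, 0.0279, 0.1391]
tcp_rot: [[0.932, -0.363, -0.002], [-0.363, -0.932, 0.0], [-0.002, 0.001, -1.0]]
force: [0.7, -0.5, -1.4]
opening: 0.501
```

Run:
```python
from h import *
st()
x=pl(-74,14)
go(*x,140,-28.65)
```

```text
t 4.7 P [546.   27.9 139.1] yaw -21.27 z [-2.e-03  2.e-04 -1.e+00] F [ 0.7 -0.5 -1.4] op 0.501 j [ -8.8  31.9  98.3  -0.   49.9 102.5]
dp [-71.0, -250.8, -0.9] turn [0.04, 0.11, 7.38]
```

Call:
jog_arm:
  rows:
    - {"dp":[-12,-42,0],"turn":[0,0,1.5],"grip":0.2}
    - {"dp":[-24,-84,0],"turn":[0,0,3],"grip":0.2}
    - {"dp":[-36,-126,0],"turn":[0,0,4.5],"grip":0.2}
    - {"dp":[-48,-168,0],"turn":[0,0,6],"grip":0.2}
    - {"dp":[-60,-210,0],"turn":[0,0,7.5],"grip":0.2}
    - {"dp":[-68,-238,0],"turn":[0,0,7.5],"grip":0.2}
    - {"dp":[-71.9,-252,0],"turn":[0,0,7.5],"grip":0.2}
    - {"dp":[-71.9,-252,0],"turn":[0,0,7.5],"grip":0.2}
    - {"dp":[-71.9,-252,0],"turn":[0,0,7.5],"grip":0.2}
    - {"dp":[-71.9,-252,0],"turn":[0,0,7.5],"grip":0.2}

```text
time_s: 5.7
position: [0.5706, 0.2851, 0.1398]
tcp_rot: [[0.877, -0.481, -0.001], [-0.481, -0.877, -0.001], [-0.001, 0.002, -1.0]]
force: [0.2, 0.2, -2.0]
opening: 0.498
```

Run:
```python
from h import *
st()
x=pl(-74,14)
go(*x,44,-28.65)
for n in('top','side'):
    p,_=vision.capture(n); cv2.imwrite(f'pics/{n}2.png',p[:,:,::-1])
st(); go(*x,44,-28.65)
```

```text
t 5.7 P [570.6 285.1 139.8] yaw -28.78 z [-0.0014 -0.001  -1.    ] F [ 0.2  0.2 -2. ] op 0.498 j [ 16.5  37.6  84.7  -0.   57.8 135.3]
dp [-0.8, -2.2, 95.8] turn [0.09, 0.04, -0.13]
t 5.8 P [571.  285.3 140.2] yaw -28.79 z [-6.e-04 -5.e-04 -1.e+00] F [ 0.4 -0.1 -2. ] op 0.503 j [ 16.5  37.6  84.7  -0.   57.8 135.3]
dp [-1.0, -1.8, 96.2] turn [0.04, 0.02, -0.14]
```

View pics/top2.png

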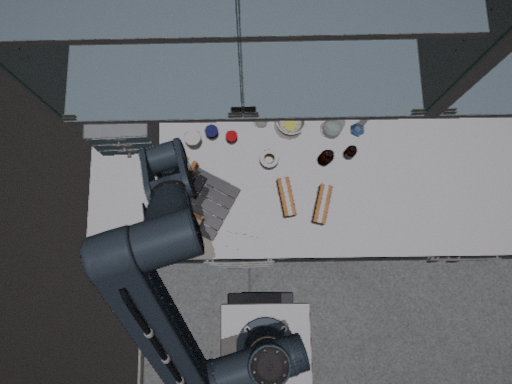

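View pics/side2.png

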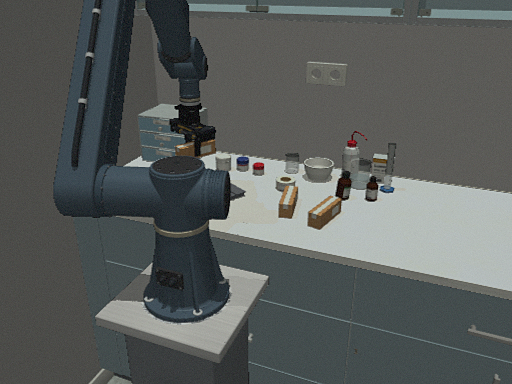

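Call:
jog_arm:
  rows:
    - {"dp":[0,-1.5,20],"turn":[0,0,-0.1],"grip":0.2}
    - {"dp":[0,-2,45],"turn":[0,0,-0.1],"grip":0.2}
    - {"dp":[0,-2,65],"turn":[0,0,-0.1],"grip":0.2}
    - {"dp":[0,-2,80],"turn":[0,0,-0.1],"grip":0.2}
    - {"dp":[0,-2,88],"turn":[0,0,-0.1],"grip":0.2}
    - {"dp":[0,-2,92],"turn":[0,0,-0.1],"grip":0.2}
    - {"dp":[0,-2,95],"turn":[0,0,-0.1],"grip":0.2}
    - {"dp":[0,-2,95],"turn":[0,0,-0.1],"grip":0.2}
    - {"dp":[0,-2,95],"turn":[0,0,-0.1],"grip":0.2}

```text
time_s: 6.7
position: [0.5724, 0.289, 0.046]
tcp_rot: [[0.878, -0.478, 0.001], [-0.478, -0.878, 0.0], [0.001, -0.001, -1.0]]
force: [-0.6, -0.2, -1.7]
opening: 0.503
```

Run:
```python
from h import *
st()
go(*pl(-74,15),44,-28.65)
```

```text
t 6.7 P [572.4 289.   46. ] yaw -28.57 z [ 1.4e-03  4.0e-04 -1.0e+00] F [-0.6 -0.2 -1.7] op 0.503 j [ 16.8  45.3  87.    0.   47.7 135.4]
dp [0.5, 2.2, 2.0] turn [-0.06, -0.06, 0.08]
```

Call:
jog_arm:
  rows:
    - {"dp":[0,0,0],"turn":[0,0,0],"grip":0.2}
    - {"dp":[0,0,0],"turn":[0,0,0],"grip":0.2}

```text
time_s: 6.9
position: [0.5721, 0.289, 0.0458]
tcp_rot: [[0.878, -0.478, 0.001], [-0.478, -0.878, 0.0], [0.001, -0.001, -1.0]]
force: [1.0, -0.3, -1.3]
opening: 0.5
```

Run:
```python
from h import *
st(); go(*pl(-74,15),44,-28.65)
vision.capture('side'); st()
vision.capture('side'); st()
```

```text
t 6.9 P [572.1 289.   45.8] yaw -28.57 z [ 9.e-04  3.e-04 -1.e+00] F [ 1.  -0.3 -1.3] op 0.5 j [ 16.8  45.3  87.    0.   47.7 135.4]
dp [0.7, 2.0, 1.8] turn [-0.04, -0.04, 0.08]
t 6.95 P [572.  288.9  45.7] yaw -28.57 z [ 7.e-04  2.e-04 -1.e+00] F [-0.4 -0.1 -1.9] op 0.5 j [ 16.8  45.3  87.    0.   47.7 135.4]
t 7.0 P [572.  288.9  45.6] yaw -28.57 z [ 5.e-04  2.e-04 -1.e+00] F [-0.1  0.1 -1.7] op 0.503 j [ 16.8  45.3  87.    0.   47.7 135.4]
```

Call:
jog_arm:
  rows:
    - {"dp":[0.7,2,0.5],"turn":[0,0,0],"grip":0.2}
    - {"dp":[0.7,2,0.5],"turn":[0,0,0],"grip":0.2}
    - {"dp":[0.7,2,0.5],"turn":[0,0,0],"grip":0.2}

```text
time_s: 7.3
position: [0.5714, 0.2866, 0.0447]
tcp_rot: [[0.878, -0.478, -0.0], [-0.478, -0.878, -0.0], [-0.0, 0.0, -1.0]]
force: [-0.6, -0.1, -1.4]
opening: 0.501
```

Run:
```python
from h import *
st(); go(*pl(-74,15),44,-28.65)
```

```text
t 7.3 P [571.4 286.6  44.7] yaw -28.58 z [-2.e-04 -0.e+00 -1.e+00] F [-0.6 -0.1 -1.4] op 0.501 j [ 16.6  45.3  87.2   0.   47.5 135.2]
dp [0.1, -0.4, 0.7] turn [0.01, 0.01, 0.07]
```

Call:
jog_arm:
  rows:
    - {"dp":[0,0,1.5],"turn":[0,0,0],"grip":0.2}
    - {"dp":[0,0,1.5],"turn":[0,0,0],"grip":0.2}
    - {"dp":[0,0,1.5],"turn":[0,0,0],"grip":0.75}
    - {"dp":[0,0,1.5],"turn":[0,0,0],"grip":0.75}
    - {"dp":[0,0,1.5],"turn":[0,0,0],"grip":0.75}
    - {"dp":[0,0,1.5],"turn":[0,0,0],"grip":0.75}
    - {"dp":[0,0,-20],"turn":[0,0,0],"grip":0.75}
    - {"dp":[0,0,-60],"turn":[0,0,0],"grip":1}
    - {"dp":[0,0,-100],"turn":[0,0,0],"grip":1}
    - {"dp":[0,0,-100],"turn":[0,0,0],"grip":1}

```text
time_s: 8.3
position: [0.5757, 0.2881, 0.1511]
tcp_rot: [[0.878, -0.478, 0.013], [-0.478, -0.878, 0.004], [0.009, -0.009, -1.0]]
force: [0.5, 1.1, -0.1]
opening: 0.936
```

Run:
```python
from h import *
st()
g=grasp((531.4,-86.1),10.05,10); print(g); go(*g,110,10.05); go(*grasp((503.3,-216.4),-13.86,10),110,-13.86)
```

```text
t 8.3 P [575.7 288.1 151.1] yaw -28.56 z [ 0.0126  0.0038 -0.9999] F [ 0.5  1.1 -0.1] op 0.936 j [ 16.7  36.9  84.    0.   58.3 135.2]
[541.24655841 -84.35492482]
dp [147.4, 344.0, 39.3] turn [-0.34, -0.69, -38.61]
dp [186.9, 475.6, 38.4] turn [-0.46, -0.6, -14.7]
```

Call:
jog_arm:
  rows:
    - {"dp":[10,30,0],"turn":[0,0,0],"grip":1}
    - {"dp":[28,72,0],"turn":[0,0,-1],"grip":1}
    - {"dp":[46,115,0],"turn":[0,0,-3],"grip":1}
    - {"dp":[64,158,0],"turn":[0,0,-4.5],"grip":1}
    - {"dp":[82,202,0],"turn":[0,0,-6],"grip":1}
    - {"dp":[100,246,0],"turn":[0,0,-8],"grip":1}
    - {"dp":[118,290,5],"turn":[0,0,-10],"grip":1}
    - {"dp":[136,335,10],"turn":[0,0,-11.5],"grip":1}
    - {"dp":[154,380,15],"turn":[0,0,-13],"grip":1}
    - {"dp":[172,425,20],"turn":[0,0,-14.7],"grip":1}

```text
time_s: 9.3
position: [0.5186, -0.1706, 0.1242]
tcp_rot: [[0.971, -0.239, -0.0], [-0.239, -0.971, 0.0], [-0.0, -0.0, -1.0]]
force: [1.9, 0.2, -0.5]
opening: 1.004
```

Run:
```python
from h import *
st()
p,_=vision.capture('top')
cv2.imwrite('pics/t3.png',cv2.resize(p[150:290,130:330,::-1],None,fx=4,fy=4,interpolation=cv2.INTER_CUBIC))
for c0 in((184,214),(192,184)):
  try:
    r=carton(p,c0,.07,r=30);print(r)
  except Exception as e: print(e)
g=grasp((503.3,-216.4),-13.86,10);print(g); go(*g,110,-13.86)
```

```text
t 9.3 P [ 518.6 -170.6  124.2] yaw -13.81 z [-3.e-04  3.e-04 -1.e+00] F [ 1.9  0.2 -0.5] op 1.004 j [-29.9  33.1  99.1   0.   47.8  73.9]
(array([508.35754395, 265.4463501 ]), 143.91770935058594, 133.07205200195312, 60.897884368896484, [np.int32(61), np.int32(84), np.int32(150), np.int32(159)])
(array([542.18261719, 263.50036621]), 194.86289978027344, 113.62554168701172, -29.479549407958984, [np.int32(138), np.int32(152), np.int32(110), np.int32(48)])
[ 513.00883956 -218.79550296]
dp [3.8, 40.4, 13.9] turn [0.28, -0.16, -0.16]
```

View pics/t3.png

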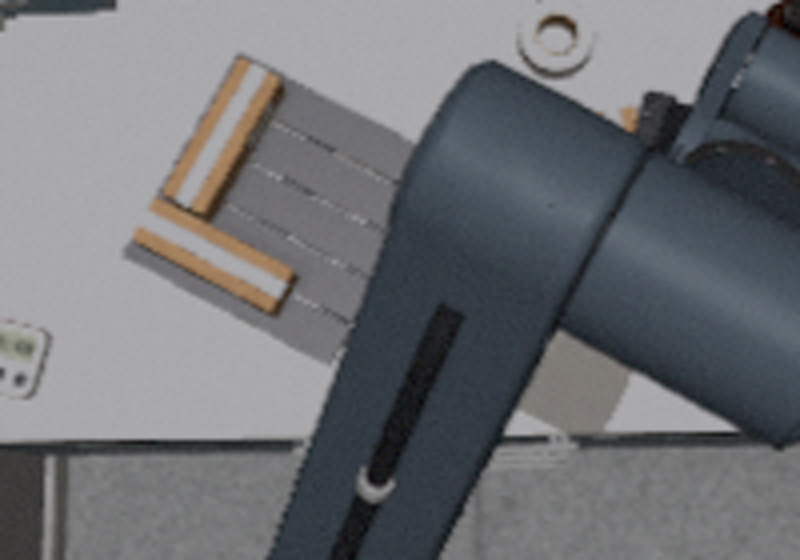

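```bash
cat >> h.py <<'E'
def onpallet(p,lo,hi,z=.07):
    "components with centroid in pallet-frame box"
    m,o=rects(p,box=(140,150,260,255)); nn,lab,stt,ce=cv2.connectedComponentsWithStats(m)
    Ws=[]
    for i in range(1,nn):
        if stt[i,4]<S*S*15: continue
        W=ray('top',uvof(np.argwhere(lab==i)[:,::-1],o),z)[:,:2]*1000
        q=inframe(W.mean(0),PC,PA)
        if (q>lo).all() and (q<hi).all(): Ws.append(W)
    (cx,cy),(a,b),ang=cv2.minAreaRect(inframe(np.concatenate(Ws),PC,PA).astype(np.float32))
    if a<b:a,b=b,a;ang+=90
    return np.round([cx,cy,a,b,(ang+90)%180-90],2),len(Ws)
def layer(p):
    for n,lo,hi in(('first',(-60,-110),(20,-50)),('p3',(-110,-15),(-50,60)),('p1',(50,-60),(110,15)),('p2',(-15,50),(60,110))):
        try: print(n,onpallet(p,lo,hi))
        except Exception as e: print(n,'none')
E
python3 - <<'E'
from h import *
p,_=vision.capture('top'); layer(p); st()
np.save('p3.npy',p)
E
```

```text
first (array([-2.4920e+01, -7.3210e+01,  1.4415e+02,  4.7380e+01,  1.0000e-01]), 2)
p3 (array([-72.26,  25.47, 145.6 ,  46.09,  89.81]), 2)
p1 none
p2 none
t 9.4 P [ 519.3 -175.   124. ] yaw -14.26 z [ 0.0014 -0.0025 -1.    ] F [0.8 0.3 0.5] op 1.002 j [-30.3  33.2  98.9  -0.1  47.7  74.1]
```

```bash
cat >> h.py <<'E'
def strips(p,lo,hi,axis,z=.07,box=(140,150,260,255),pc=None,pa=None):
    "tape-edge based width-centre; axis=long axis index"
    pc=PC if pc is None else pc; pa=PA if pa is None else pa
    m,o=rects(p,box=box); nn,lab,stt,ce=cv2.connectedComponentsWithStats(m); Q=[]
    for i in range(1,nn):
        if stt[i,4]<S*S*15: continue
        q=inframe(ray('top',uvof(np.argwhere(lab==i)[:,::-1],o),z)[:,:2]*1000,pc,pa)
        c=q.mean(0)
        if (c>lo).all() and (c<hi).all(): Q.append(q)
    if len(Q)!=2: return 'n=%d'%len(Q)
    Q.sort(key=lambda q:q[:,1-axis].mean())
    L=np.concatenate(Q)[:,axis]; a,b=L.min(),L.max(); e=np.linspace(a+8,b-8,15); r=[]
    for s,t in zip(e[:-1],e[1:]):
        A=Q[0][(Q[0][:,axis]>=s)&(Q[0][:,axis]<t)][:,1-axis]; B=Q[1][(Q[1][:,axis]>=s)&(Q[1][:,axis]<t)][:,1-axis]
        r.append([(s+t)/2,A.min(),np.percentile(A,98),np.percentile(B,2),B.max()])
    r=np.array(r); mid=(r[:,2]+r[:,3])/2; k=np.polyfit(r[:,0],mid,1)
    return dict(mid=round(np.polyval(k,(a+b)/2),2),slope=round(np.degrees(np.arctan(k[0])),2),edges=np.median(r[:,1:],0).round(1).tolist(),ends=(round(a,1),round(b,1)),lc=round((a+b)/2,2))
B=dict(first=((-60,-110),(20,-50),0),p3=((-110,-15),(-50,60),1),p1=((50,-60),(110,15),1),p2=((-15,50),(60,110),0))
def layer2(p):
    for k,(lo,hi,ax) in B.items(): print(k,strips(p,lo,hi,ax))
E
python3 - <<'E'
from h import *
layer2(np.load('p3.npy'))
p=np.load('top0.npz')['p']
print('first0',strips(p,*B['first']))
for c,a,rx,u in(((531.4,-86.1),10.05,17,(287,197)),((503.3,-216.4),-13.86,17,(323,204)),((520.7,-392.8),-3.18,17,(371,199))):
    print(strips(p,(-90,-30),(90,30),0,z=.05,box=(u[0]-rx,u[1]-30,u[0]+rx,u[1]+30),pc=np.array(c),pa=a))
E
```

```text
first {'mid': np.float64(-72.73), 'slope': np.float64(0.16), 'edges': [-96.1, -81.6, -63.8, -50.2], 'ends': (np.float64(-97.0), np.float64(47.1)), 'lc': np.float64(-24.95)}
p3 {'mid': np.float64(-72.99), 'slope': np.float64(0.27), 'edges': [-94.9, -81.9, -64.0, -49.9], 'ends': (np.float64(-47.4), np.float64(98.3)), 'lc': np.float64(25.47)}
p1 n=0
p2 n=0
first0 {'mid': np.float64(-72.72), 'slope': np.float64(0.16), 'edges': [-95.8, -81.5, -63.8, -50.2], 'ends': (np.float64(-97.2), np.float64(46.5)), 'lc': np.float64(-25.37)}
{'mid': np.float64(-1.16), 'slope': np.float64(-0.03), 'edges': [-22.5, -10.1, 7.8, 22.0], 'ends': (np.float64(-73.0), np.float64(72.6)), 'lc': np.float64(-0.21)}
{'mid': np.float64(-1.15), 'slope': np.float64(-0.18), 'edges': [-22.5, -10.1, 7.7, 21.7], 'ends': (np.float64(-72.6), np.float64(72.3)), 'lc': np.float64(-0.15)}
{'mid': np.float64(-0.8), 'slope': np.float64(-0.67), 'edges': [-21.3, -9.7, 8.0, 21.6], 'ends': (np.float64(-72.3), np.float64(72.3)), 'lc': np.float64(-0.02)}
```

Run:
```python
from h import *
st(); go(513.0,-218.8,110,-13.95)
```

```text
t 9.4 P [ 519.3 -175.   124. ] yaw -14.26 z [ 0.0014 -0.0025 -1.    ] F [0.8 0.3 0.5] op 1.002 j [-30.3  33.2  98.9  -0.1  47.7  74.1]
dp [4.6, 43.9, 14.1] turn [0.12, -0.11, -0.31]
```

Call:
jog_arm:
  rows:
    - {"dp":[2,22,7],"turn":[0,0,-0.2],"grip":1}
    - {"dp":[4.5,44,14],"turn":[0,0,-0.2],"grip":1}
    - {"dp":[4.5,44,24],"turn":[0,0,-0.2],"grip":1}
    - {"dp":[4.5,44,44],"turn":[0,0,-0.2],"grip":1}
    - {"dp":[4.5,44,60],"turn":[0,0,-0.2],"grip":1}
    - {"dp":[4.5,44,60],"turn":[0,0,-0.2],"grip":1}
    - {"dp":[4.5,44,60],"turn":[0,0,-0.2],"grip":1}
    - {"dp":[4.5,44,60],"turn":[0,0,-0.2],"grip":1}

```text
time_s: 10.2
position: [0.5137, -0.2121, 0.0654]
tcp_rot: [[0.972, -0.236, 0.001], [-0.236, -0.972, -0.0], [0.001, 0.0, -1.0]]
force: [0.4, 0.5, -0.4]
opening: 1.0
```

Run:
```python
from h import *
st(); go(513.0,-218.8,22,-13.95)
```

```text
t 10.2 P [ 513.7 -212.1   65.4] yaw -13.63 z [ 9.e-04 -5.e-04 -1.e+00] F [ 0.4  0.5 -0.4] op 1.0 j [-34.   39.2  99.5   0.   41.2  69.7]
dp [0.9, 6.6, 43.4] turn [0.01, -0.06, 0.32]
```

Call:
jog_arm:
  rows:
    - {"dp":[0.9,6.6,2],"turn":[0,0,0.3],"grip":1}
    - {"dp":[0.9,6.6,10],"turn":[0,0,0.3],"grip":1}
    - {"dp":[0.9,6.6,30],"turn":[0,0,0.3],"grip":1}
    - {"dp":[0.9,6.6,43],"turn":[0,0,0.3],"grip":0.8}
    - {"dp":[0.9,6.6,43],"turn":[0,0,0.3],"grip":0.7}
    - {"dp":[0.9,6.6,43],"turn":[0,0,0.3],"grip":0.6}

```text
time_s: 10.8
position: [0.5122, -0.2191, 0.0214]
tcp_rot: [[0.97, -0.242, -0.001], [-0.242, -0.97, 0.001], [-0.001, -0.0, -1.0]]
force: [-0.3, -0.1, 0.1]
opening: 0.807
```

Run:
```python
from h import *
st(); go(513.0,-218.8,22,-13.95)
```

```text
t 10.8 P [ 512.2 -219.1   21.4] yaw -13.98 z [-8.e-04  6.e-04 -1.e+00] F [-0.3 -0.1  0.1] op 0.807 j [-34.7  43.7 100.    0.   36.3  69.3]
dp [0.7, -0.5, -0.6] turn [-0.02, 0.05, -0.03]
```

Position is good, so I'm gripping and lifting.

Call:
jog_arm:
  rows:
    - {"dp":[0.7,0,-0.6],"turn":[0,0,0],"grip":0.2}
    - {"dp":[0.7,0,-0.6],"turn":[0,0,0],"grip":0.2}
    - {"dp":[0.7,0,-0.6],"turn":[0,0,0],"grip":0.2}
    - {"dp":[0.7,0,-0.6],"turn":[0,0,0],"grip":0.2}
    - {"dp":[0.7,0,-0.6],"turn":[0,0,0],"grip":0.2}
    - {"dp":[0.7,0,-0.6],"turn":[0,0,0],"grip":0.2}
    - {"dp":[0.7,0,-0.6],"turn":[0,0,0],"grip":0.2}

```text
time_s: 11.5
position: [0.5134, -0.2195, 0.0229]
tcp_rot: [[0.97, -0.241, 0.001], [-0.241, -0.97, -0.0], [0.001, 0.0, -1.0]]
force: [0.5, 0.5, 6.5]
opening: 0.503
```

Run:
```python
from h import *
st(); print(pl(72.6,-13.9)); go(*pl(72.6,-13.9),140,-28.65)
```

```text
t 11.5 P [ 513.4 -219.5   22.9] yaw -13.97 z [ 8.e-04 -5.e-04 -1.e+00] F [0.5 0.5 6.5] op 0.503 j [-34.6  43.6  99.9   0.   36.5  69.3]
[476.09320718 172.05325225]
dp [-130.7, -370.9, -117.3] turn [0.01, -0.05, 14.68]
```

Call:
jog_arm:
  rows:
    - {"dp":[0,0,-15],"turn":[0,0,0],"grip":0.2}
    - {"dp":[0,0,-50],"turn":[0,0,0],"grip":0.2}
    - {"dp":[0,0,-90],"turn":[0,0,0],"grip":0.2}
    - {"dp":[-5,-15,-117],"turn":[0,0,0],"grip":0.2}
    - {"dp":[-18,-52,-117],"turn":[0,0,2],"grip":0.2}
    - {"dp":[-33,-94,-117],"turn":[0,0,5],"grip":0.2}
    - {"dp":[-48,-136,-117],"turn":[0,0,7.5],"grip":0.2}
    - {"dp":[-63,-178,-117],"turn":[0,0,10],"grip":0.2}
    - {"dp":[-78,-221,-117],"turn":[0,0,12],"grip":0.2}
    - {"dp":[-93,-264,-117],"turn":[0,0,14.7],"grip":0.2}

```text
time_s: 12.5
position: [0.4859, 0.0609, 0.1398]
tcp_rot: [[0.876, -0.482, -0.0], [-0.482, -0.876, -0.0], [-0.0, 0.0, -1.0]]
force: [0.4, 0.3, -1.3]
opening: 0.501
```

Run:
```python
from h import *
st(); go(*pl(72.6,-13.9),140,-28.65)
```

```text
t 12.5 P [485.9  60.9 139.8] yaw -28.79 z [-0. -0. -1.] F [ 0.4  0.3 -1.3] op 0.501 j [ -6.   28.4 106.4  -0.   45.2 112.8]
dp [-62.1, -92.7, -0.2] turn [0.0, 0.0, -0.14]
```

Call:
jog_arm:
  rows:
    - {"dp":[-24,-36,0],"turn":[0,0,-0.1],"grip":0.2}
    - {"dp":[-46,-70,0],"turn":[0,0,-0.1],"grip":0.2}
    - {"dp":[-62,-93,0],"turn":[0,0,-0.1],"grip":0.2}
    - {"dp":[-62,-93,10],"turn":[0,0,-0.1],"grip":0.2}
    - {"dp":[-62,-93,30],"turn":[0,0,-0.1],"grip":0.2}
    - {"dp":[-62,-93,35],"turn":[0,0,-0.1],"grip":0.2}
    - {"dp":[-62,-93,35],"turn":[0,0,-0.1],"grip":0.2}
    - {"dp":[-62,-93,35],"turn":[0,0,-0.1],"grip":0.2}

```text
time_s: 13.3
position: [0.4771, 0.1699, 0.1046]
tcp_rot: [[0.878, -0.479, 0.0], [-0.479, -0.878, -0.0], [0.0, 0.0, -1.0]]
force: [0.0, 0.6, -1.0]
opening: 0.502
```

Run:
```python
from h import *
st(); go(*pl(72.6,-13.9),44,-28.65)
```

```text
t 13.3 P [477.1 169.9 104.6] yaw -28.63 z [ 1.e-04 -1.e-04 -1.e+00] F [ 0.   0.6 -1. ] op 0.502 j [  6.9  32.9 105.5  -0.   41.6 125.6]
dp [-1.9, -1.4, 60.6] turn [0.0, -0.01, 0.02]
```

Call:
jog_arm:
  rows:
    - {"dp":[-1.9,-1.4,5],"turn":[0,0,0],"grip":0.2}
    - {"dp":[-1.9,-1.4,20],"turn":[0,0,0],"grip":0.2}
    - {"dp":[-1.9,-1.4,28],"turn":[0,0,0],"grip":0.2}
    - {"dp":[-1.9,-1.4,28],"turn":[0,0,0],"grip":0.2}
    - {"dp":[-1.9,-1.4,28],"turn":[0,0,0],"grip":0.2}

```text
time_s: 13.8
position: [0.4759, 0.1727, 0.0764]
tcp_rot: [[0.878, -0.478, -0.0], [-0.478, -0.878, -0.0], [-0.0, 0.0, -1.0]]
force: [-0.1, -0.9, -2.1]
opening: 0.503
```

Run:
```python
from h import *
st(); go(*pl(72.6,-13.9),44,-28.65)
```

```text
t 13.8 P [475.9 172.7  76.4] yaw -28.58 z [-1.e-04 -0.e+00 -1.e+00] F [-0.1 -0.9 -2.1] op 0.503 j [  7.3  35.9 106.4  -0.   37.7 125.9]
dp [0.5, 0.5, 32.4] turn [0.0, 0.0, 0.07]
```

Call:
jog_arm:
  rows:
    - {"dp":[0.3,0.4,10],"turn":[0,0,0],"grip":0.2}
    - {"dp":[0.3,0.4,20],"turn":[0,0,0],"grip":0.2}
    - {"dp":[0.3,0.4,27],"turn":[0,0,0],"grip":0.2}
    - {"dp":[0.3,0.4,31],"turn":[0,0,0],"grip":0.2}
    - {"dp":[0.3,0.4,31],"turn":[0,0,0],"grip":0.2}
    - {"dp":[0.3,0.4,31],"turn":[0,0,0],"grip":0.2}

```text
time_s: 14.4
position: [0.4759, 0.1722, 0.0452]
tcp_rot: [[0.878, -0.478, -0.0], [-0.478, -0.878, -0.0], [-0.0, 0.0, -1.0]]
force: [0.0, 0.4, -1.2]
opening: 0.504
```

Run:
```python
from h import *
st(); go(*pl(72.6,-13.9),43.5,-28.65)
```

```text
t 14.4 P [475.9 172.2  45.2] yaw -28.57 z [-3.e-04 -0.e+00 -1.e+00] F [ 0.   0.4 -1.2] op 0.504 j [  7.2  39.3 107.1   0.   33.6 125.8]
dp [0.3, 0.1, 1.7] turn [0.01, 0.01, 0.08]
```

Call:
jog_arm:
  rows:
    - {"dp":[0.2,0,1.6],"turn":[0,0,0],"grip":0.2}
    - {"dp":[0.2,0,1.6],"turn":[0,0,0],"grip":0.2}
    - {"dp":[0.2,0,1.6],"turn":[0,0,0],"grip":0.75}
    - {"dp":[0.2,0,1.6],"turn":[0,0,0],"grip":0.75}
    - {"dp":[0.2,0,1.6],"turn":[0,0,0],"grip":0.75}
    - {"dp":[0.2,0,1.6],"turn":[0,0,0],"grip":0.75}
    - {"dp":[0.2,0,-20],"turn":[0,0,0],"grip":0.75}
    - {"dp":[0.2,0,-60],"turn":[0,0,0],"grip":1}
    - {"dp":[0.2,0,-85],"turn":[0,0,0],"grip":1}
    - {"dp":[0.2,0,-85],"turn":[0,0,0],"grip":1}

```text
time_s: 15.4
position: [0.4785, 0.1726, 0.1336]
tcp_rot: [[0.878, -0.478, 0.008], [-0.478, -0.878, 0.001], [0.006, -0.005, -1.0]]
force: [-0.1, 0.8, 0.1]
opening: 0.938
```

Run:
```python
from h import *
st(); g=grasp((531.4,-86.1),10.05,10); print(g); go(*g,110,10.05)
```

```text
t 15.4 P [478.5 172.6 133.6] yaw -28.56 z [ 0.0079  0.001  -1.    ] F [-0.1  0.8  0.1] op 0.938 j [  7.2  30.  104.4   0.   45.2 125.8]
[541.24655841 -84.35492482]
dp [177.8, 195.8, 23.9] turn [-0.13, -0.44, -38.61]
```

Call:
jog_arm:
  rows:
    - {"dp":[20,22,0],"turn":[0,0,-4],"grip":1}
    - {"dp":[50,54,0],"turn":[0,0,-10],"grip":1}
    - {"dp":[80,87,0],"turn":[0,0,-17],"grip":1}
    - {"dp":[110,120,5],"turn":[0,0,-24],"grip":1}
    - {"dp":[140,152,10],"turn":[0,0,-31],"grip":1}
    - {"dp":[165,178,15],"turn":[0,0,-36],"grip":1}
    - {"dp":[180,194,20],"turn":[0,0,-38.6],"grip":1}
    - {"dp":[180,194,30],"turn":[0,0,-38.6],"grip":1}
    - {"dp":[180,194,40],"turn":[0,0,-38.6],"grip":1}
    - {"dp":[180,194,40],"turn":[0,0,-38.6],"grip":1}

```text
time_s: 16.4
position: [0.539, -0.0826, 0.0882]
tcp_rot: [[0.985, 0.174, -0.006], [0.174, -0.985, 0.002], [-0.005, -0.003, -1.0]]
force: [0.1, 0.7, -0.3]
opening: 0.996
```

Run:
```python
from h import *
vision.capture('side')
p,_=vision.capture('top')
cv2.imwrite('pics/t4.png',cv2.resize(p[150:290,130:330,::-1],None,fx=4,fy=4,interpolation=cv2.INTER_CUBIC))
layer(p);layer2(p)
st(); go(541.2,-84.4,22,10.05)
```

```text
first (array([-2.5700e+01, -7.2960e+01,  1.4285e+02,  4.6810e+01, -1.0000e-02]), 2)
p3 (array([-72.36,  25.55, 145.35,  45.86,  89.7 ]), 2)
p1 none
p2 none
first {'mid': np.float64(-72.72), 'slope': np.float64(0.19), 'edges': [-96.0, -81.6, -63.9, -50.1], 'ends': (np.float64(-97.1), np.float64(45.7)), 'lc': np.float64(-25.71)}
p3 {'mid': np.float64(-72.97), 'slope': np.float64(0.27), 'edges': [-94.9, -81.9, -64.0, -50.0], 'ends': (np.float64(-47.2), np.float64(98.3)), 'lc': np.float64(25.56)}
p1 n=0
p2 n=0
t 16.5 P [540.4 -82.8  89.6] yaw 10.11 z [-0.0023  0.001  -1.    ] F [-0.   0.2 -0.2] op 0.996 j [-20.4  36.5 100.1   0.   43.6  59.5]
dp [0.7, 1.9, 67.6] turn [-0.08, 0.12, 0.06]
```

View pics/t4.png

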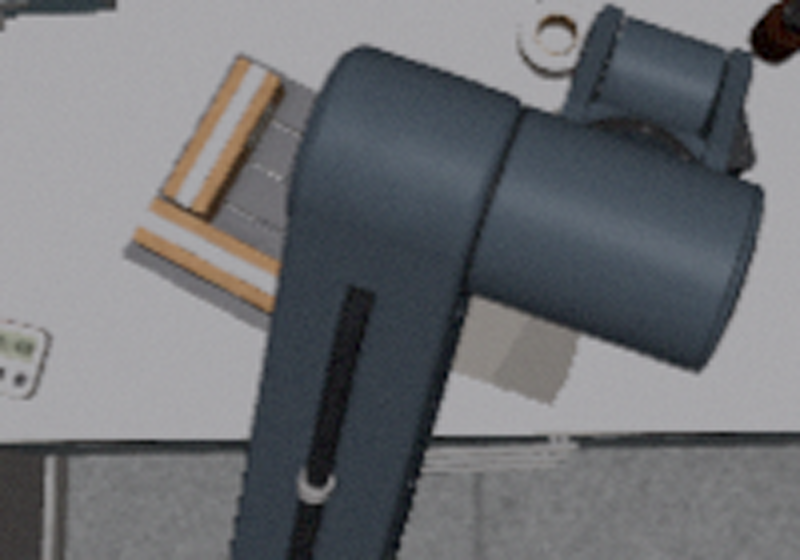

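The arm hides place_1 at the moment; p3 and the first carton haven't moved. I'm picking carton_1.

Call:
jog_arm:
  rows:
    - {"dp":[0.7,1.9,10],"turn":[0,0,0],"grip":1}
    - {"dp":[0.7,1.9,35],"turn":[0,0,0],"grip":1}
    - {"dp":[0.7,1.9,55],"turn":[0,0,0],"grip":1}
    - {"dp":[0.7,1.9,67],"turn":[0,0,0],"grip":0.8}
    - {"dp":[0.7,1.9,67],"turn":[0,0,0],"grip":0.7}
    - {"dp":[0.7,1.9,67],"turn":[0,0,0],"grip":0.7}

```text
time_s: 17.1
position: [0.5426, -0.0859, 0.0235]
tcp_rot: [[0.985, 0.174, 0.0], [0.174, -0.985, -0.0], [0.0, 0.0, -1.0]]
force: [0.5, 0.2, 0.3]
opening: 0.805
```

Run:
```python
from h import *
st(); go(541.2,-84.4,22.5,10.05)
```

```text
t 17.1 P [542.6 -85.9  23.5] yaw 10.05 z [ 3.e-04 -1.e-04 -1.e+00] F [0.5 0.2 0.3] op 0.805 j [-20.7  43.2 101.2   0.   35.6  59.3]
dp [-1.2, -1.8, 1.0] turn [0.01, -0.01, -0.0]
```

Call:
jog_arm:
  rows:
    - {"dp":[-1.2,-1.5,0.8],"turn":[0,0,0],"grip":0.7}
    - {"dp":[-1.2,-1.5,0.8],"turn":[0,0,0],"grip":0.2}
    - {"dp":[-1.2,-1.5,0.8],"turn":[0,0,0],"grip":0.2}
    - {"dp":[-1.2,-1.5,0.8],"turn":[0,0,0],"grip":0.2}
    - {"dp":[-1.2,-1.5,0.8],"turn":[0,0,0],"grip":0.2}
    - {"dp":[-1.2,-1.5,0.8],"turn":[0,0,0],"grip":0.2}
    - {"dp":[-1.2,-1.5,0.8],"turn":[0,0,0],"grip":0.2}
    - {"dp":[-1.2,-1.5,0.8],"turn":[0,0,0],"grip":0.2}

```text
time_s: 17.9
position: [0.5412, -0.0849, 0.023]
tcp_rot: [[0.985, 0.174, 0.001], [0.174, -0.985, -0.0], [0.001, 0.0, -1.0]]
force: [-1.4, 0.7, 5.4]
opening: 0.498
```

Run:
```python
from h import *
st(); go(*pl(14,73),140,61.35); print(pl(14,73))
```

```text
t 17.9 P [541.2 -84.9  23. ] yaw 10.02 z [ 7.e-04 -2.e-04 -1.e+00] F [-1.4  0.7  5.4] op 0.498 j [-20.6  43.2 101.4   0.   35.3  59.4]
dp [85.1, -255.8, -117.0] turn [0.03, -0.03, -51.33]
[580.44982793 181.81366755]
```

Before lowering into the last slot I'll lift and swing aside so the camera can see place_1.

Call:
jog_arm:
  rows:
    - {"dp":[0,0,-15],"turn":[0,0,0],"grip":0.2}
    - {"dp":[0,0,-50],"turn":[0,0,0],"grip":0.2}
    - {"dp":[-5,0,-90],"turn":[0,0,0],"grip":0.2}
    - {"dp":[-15,20,-117],"turn":[0,0,0],"grip":0.2}
    - {"dp":[-30,60,-117],"turn":[0,0,0],"grip":0.2}
    - {"dp":[-45,100,-117],"turn":[0,0,0],"grip":0.2}
    - {"dp":[-60,140,-117],"turn":[0,0,0],"grip":0.2}
    - {"dp":[-75,180,-117],"turn":[0,0,0],"grip":0.2}
    - {"dp":[-85,220,-117],"turn":[0,0,0],"grip":0.2}
    - {"dp":[-85,240,-117],"turn":[0,0,0],"grip":0.2}

```text
time_s: 18.9
position: [0.4979, -0.3398, 0.139]
tcp_rot: [[0.985, 0.171, -0.0], [0.171, -0.985, -0.001], [-0.0, 0.001, -1.0]]
force: [0.7, 0.0, -1.5]
opening: 0.504
```

Run:
```python
from h import *
vision.capture('side')
p,_=vision.capture('top')
cv2.imwrite('pics/t5.png',cv2.resize(p[150:290,130:330,::-1],None,fx=4,fy=4,interpolation=cv2.INTER_CUBIC))
layer(p);layer2(p)
st()
```

```text
first (array([-25.11, -73.2 , 144.28,  47.15,  -0.28]), 2)
p3 (array([-72.19,  25.49, 145.57,  46.2 ,  89.66]), 2)
p1 (array([ 73.31, -24.11, 145.65,  46.57,  89.46]), 2)
p2 none
first {'mid': np.float64(-72.73), 'slope': np.float64(0.18), 'edges': [-96.2, -81.6, -63.8, -50.1], 'ends': (np.float64(-97.2), np.float64(47.1)), 'lc': np.float64(-25.03)}
p3 {'mid': np.float64(-72.97), 'slope': np.float64(0.27), 'edges': [-94.9, -82.0, -64.0, -49.7], 'ends': (np.float64(-47.4), np.float64(98.3)), 'lc': np.float64(25.47)}
p1 {'mid': np.float64(73.14), 'slope': np.float64(-0.09), 'edges': [50.8, 64.2, 82.1, 96.2], 'ends': (np.float64(-96.8), np.float64(48.6)), 'lc': np.float64(-24.14)}
p2 n=0
t 19.0 P [ 499.1 -339.8  139. ] yaw 9.82 z [ 0.0014 -0.0022 -1.    ] F [-0.8  0.1 -1.1] op 0.5 j [-44.8  35.3  90.2  -0.   54.4  35.4]
```

View pics/t5.png

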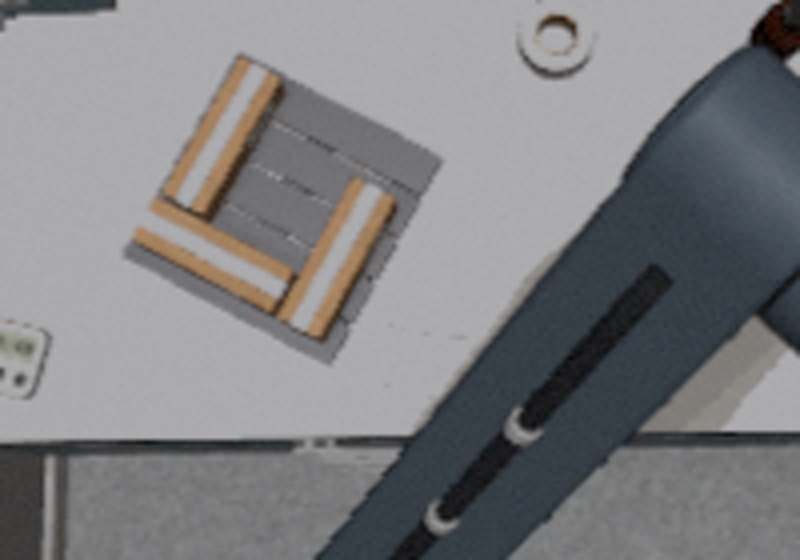

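p1 sits at about (73.2, -24.1) and p3 at (-72.7, 25.5). The fourth slot is open, so I'm carrying carton_1 to place_2.

Run:
```python
from h import *
print(pl(14.7,74.8)); st(); go(*pl(14.7,74.8),140,61.35)
```

```text
[581.69382425 180.33634797]
t 19.0 P [ 499.1 -339.8  139. ] yaw 9.82 z [ 0.0014 -0.0022 -1.    ] F [-0.8  0.1 -1.1] op 0.5 j [-44.8  35.3  90.2  -0.   54.4  35.4]
dp [170.0, -498.4, -2.0] turn [0.15, 0.01, -51.53]
```

Call:
jog_arm:
  rows:
    - {"dp":[5,-18,0],"turn":[0,0,0],"grip":0.2}
    - {"dp":[19,-58,0],"turn":[0,0,-3],"grip":0.2}
    - {"dp":[34,-100,0],"turn":[0,0,-8],"grip":0.2}
    - {"dp":[48,-142,0],"turn":[0,0,-13],"grip":0.2}
    - {"dp":[62,-184,0],"turn":[0,0,-18],"grip":0.2}
    - {"dp":[77,-226,0],"turn":[0,0,-23],"grip":0.2}
    - {"dp":[91,-268,0],"turn":[0,0,-28],"grip":0.2}
    - {"dp":[105,-310,0],"turn":[0,0,-33],"grip":0.2}
    - {"dp":[120,-352,0],"turn":[0,0,-38],"grip":0.2}
    - {"dp":[134,-394,0],"turn":[0,0,-43],"grip":0.2}

```text
time_s: 20.0
position: [0.5597, 0.0797, 0.1392]
tcp_rot: [[0.597, 0.803, -0.003], [0.803, -0.597, 0.001], [-0.001, -0.003, -1.0]]
force: [1.1, -0.5, -0.9]
opening: 0.506
```

Run:
```python
from h import *
st(); go(*pl(14.7,74.8),140,61.35)
```

```text
t 20.0 P [559.7  79.7 139.2] yaw 53.38 z [-3.e-03  7.e-04 -1.e+00] F [ 1.1 -0.5 -0.9] op 0.506 j [-3.2 33.  95.6  0.  51.6 33.4]
dp [93.9, -42.4, -0.8] turn [-0.17, 0.06, -7.97]
```

Call:
jog_arm:
  rows:
    - {"dp":[35,-16,0],"turn":[0,0,-3],"grip":0.2}
    - {"dp":[70,-31,0],"turn":[0,0,-6],"grip":0.2}
    - {"dp":[93,-41.5,0],"turn":[0,0,-8],"grip":0.2}
    - {"dp":[93,-41.5,15],"turn":[0,0,-8],"grip":0.2}
    - {"dp":[93,-41.5,35],"turn":[0,0,-8],"grip":0.2}
    - {"dp":[93,-41.5,35],"turn":[0,0,-8],"grip":0.2}
    - {"dp":[93,-41.5,35],"turn":[0,0,-8],"grip":0.2}
    - {"dp":[93,-41.5,35],"turn":[0,0,-8],"grip":0.2}

```text
time_s: 20.8
position: [0.5848, 0.1753, 0.1053]
tcp_rot: [[0.484, 0.875, 0.001], [0.875, -0.484, 0.0], [0.0, 0.0, -1.0]]
force: [-0.2, 0.4, -2.3]
opening: 0.506
```

Run:
```python
from h import *
st(); go(*pl(14.7,74.8),44,61.35)
```

```text
t 20.8 P [584.8 175.3 105.3] yaw 61.07 z [ 6.e-04  2.e-04 -1.e+00] F [-0.2  0.4 -2.3] op 0.506 j [ 6.2 38.5 90.3  0.  51.2 35.1]
dp [2.8, -5.2, 61.3] turn [0.03, -0.03, -0.28]
```

Call:
jog_arm:
  rows:
    - {"dp":[2.8,-5.2,3],"turn":[0,0,-0.25],"grip":0.2}
    - {"dp":[2.8,-5.2,15],"turn":[0,0,-0.25],"grip":0.2}
    - {"dp":[2.8,-5.2,24],"turn":[0,0,-0.25],"grip":0.2}
    - {"dp":[2.8,-5.2,24],"turn":[0,0,-0.25],"grip":0.2}
    - {"dp":[2.8,-5.2,24],"turn":[0,0,-0.25],"grip":0.2}
    - {"dp":[2.8,-5.2,24],"turn":[0,0,-0.25],"grip":0.2}

```text
time_s: 21.4
position: [0.5822, 0.1795, 0.0805]
tcp_rot: [[0.481, 0.877, 0.0], [0.877, -0.481, 0.0], [0.0, 0.0, -1.0]]
force: [0.1, -0.1, -0.9]
opening: 0.503
```

Run:
```python
from h import *
st(); go(*pl(14.7,74.8),44,61.35)
```

```text
t 21.4 P [582.2 179.5  80.5] yaw 61.26 z [ 2.e-04  0.e+00 -1.e+00] F [ 0.1 -0.1 -0.9] op 0.503 j [ 6.6 40.6 91.1  0.  48.3 35.4]
dp [0.5, -0.9, 36.5] turn [0.01, -0.01, -0.09]
```

Call:
jog_arm:
  rows:
    - {"dp":[0.5,-0.8,5],"turn":[0,0,-0.1],"grip":0.2}
    - {"dp":[0.5,-0.8,15],"turn":[0,0,-0.1],"grip":0.2}
    - {"dp":[0.5,-0.8,25],"turn":[0,0,-0.1],"grip":0.2}
    - {"dp":[0.5,-0.8,32],"turn":[0,0,-0.1],"grip":0.2}
    - {"dp":[0.5,-0.8,35],"turn":[0,0,-0.1],"grip":0.2}
    - {"dp":[0.5,-0.8,35],"turn":[0,0,-0.1],"grip":0.2}
    - {"dp":[0.5,-0.8,35],"turn":[0,0,-0.1],"grip":0.2}

```text
time_s: 22.1
position: [0.5816, 0.1805, 0.0455]
tcp_rot: [[0.479, 0.878, 0.0], [0.878, -0.479, 0.0], [0.0, 0.0, -1.0]]
force: [0.8, 0.1, -1.8]
opening: 0.508
```

Run:
```python
from h import *
st(); go(*pl(14.7,74.8),43.5,61.35)
```

```text
t 22.1 P [581.6 180.5  45.5] yaw 61.38 z [ 1.e-04  0.e+00 -1.e+00] F [ 0.8  0.1 -1.8] op 0.508 j [ 6.7 43.7 91.9  0.  44.4 35.4]
dp [-0.1, 0.1, 2.0] turn [0.0, -0.0, 0.03]
```

Call:
jog_arm:
  rows:
    - {"dp":[0,0,2],"turn":[0,0,0],"grip":0.2}
    - {"dp":[0,0,2],"turn":[0,0,0],"grip":0.2}
    - {"dp":[0,0,2],"turn":[0,0,0],"grip":0.75}
    - {"dp":[0,0,2],"turn":[0,0,0],"grip":0.75}
    - {"dp":[0,0,2],"turn":[0,0,0],"grip":0.75}
    - {"dp":[0,0,2],"turn":[0,0,0],"grip":0.75}
    - {"dp":[0,0,-20],"turn":[0,0,0],"grip":0.75}
    - {"dp":[0,0,-60],"turn":[0,0,0],"grip":0.75}
    - {"dp":[0,0,-100],"turn":[0,0,0],"grip":0.75}
    - {"dp":[0,0,-100],"turn":[0,0,0],"grip":0.75}

```text
time_s: 23.1
position: [0.5857, 0.1811, 0.1514]
tcp_rot: [[0.479, 0.878, 0.012], [0.878, -0.479, 0.002], [0.007, 0.01, -1.0]]
force: [0.8, 0.8, 0.0]
opening: 0.748
```

Run:
```python
from h import *
st(); go(500,-300,145,-28.6)
```

```text
t 23.1 P [585.7 181.1 151.4] yaw 61.39 z [ 0.0124  0.0016 -0.9999] F [0.8 0.8 0. ] op 0.748 j [ 6.7 34.8 88.7  0.  55.8 35.4]
dp [-463.4, 155.1, 4.6] turn [0.13, -0.78, 89.98]
```

Call:
jog_arm:
  rows:
    - {"dp":[-40,13,0],"turn":[0,0,8],"grip":0.75}
    - {"dp":[-85,28,0],"turn":[0,0,16],"grip":0.75}
    - {"dp":[-130,43,0],"turn":[0,0,24],"grip":0.75}
    - {"dp":[-175,58,0],"turn":[0,0,32],"grip":0.75}
    - {"dp":[-220,73,0],"turn":[0,0,40],"grip":0.75}
    - {"dp":[-265,88,0],"turn":[0,0,48],"grip":0.75}
    - {"dp":[-310,103,0],"turn":[0,0,56],"grip":0.75}
    - {"dp":[-355,118,0],"turn":[0,0,64],"grip":0.75}
    - {"dp":[-400,133,0],"turn":[0,0,72],"grip":0.75}
    - {"dp":[-440,148,0],"turn":[0,0,80],"grip":0.75}

```text
time_s: 24.1
position: [0.4995, -0.2787, 0.145]
tcp_rot: [[0.945, -0.326, -0.001], [-0.326, -0.945, 0.0], [-0.001, -0.0, -1.0]]
force: [1.3, -0.1, 0.3]
opening: 0.75
```

Run:
```python
from h import *
p,_=vision.capture('top')
p,_=vision.capture('top')
cv2.imwrite('pics/t6.png',cv2.resize(p[150:290,130:330,::-1],None,fx=4,fy=4,interpolation=cv2.INTER_CUBIC))
np.save('p6.npy',p)
layer(p);layer2(p)
st()
```

```text
first (array([-25.  , -73.2 , 144.5 ,  47.15,  -0.28]), 2)
p3 (array([-88.13,  25.69, 145.26,  13.87,  89.85]), 1)
p1 (array([ 73.56, -23.7 , 146.15,  46.23,  89.85]), 2)
p2 (array([1.6590e+01, 2.5300e+01, 1.6301e+02, 1.4529e+02, 2.0000e-02]), 1)
first {'mid': np.float64(-72.71), 'slope': np.float64(0.17), 'edges': [-96.2, -81.5, -63.8, -50.2], 'ends': (np.float64(-97.2), np.float64(47.3)), 'lc': np.float64(-24.92)}
p3 n=1
p1 {'mid': np.float64(73.13), 'slope': np.float64(-0.08), 'edges': [50.8, 64.2, 82.1, 96.2], 'ends': (np.float64(-96.8), np.float64(49.4)), 'lc': np.float64(-23.69)}
p2 n=1
t 24.2 P [ 500.6 -283.   145.4] yaw -19.07 z [ 0.0024 -0.0038 -1.    ] F [ 0.7  0.  -0.6] op 0.747 j [-40.6  33.   94.2  -0.1  52.6  68.6]
```

View pics/t6.png

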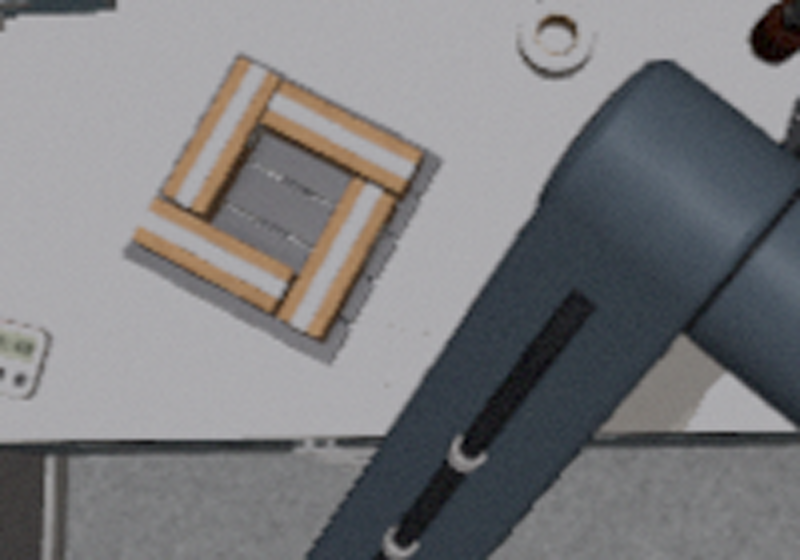

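Run:
```python
from h import *
import h
p=np.load('p6.npy')
# rectified patch of the z=0.07 plane, pallet frame, 0.25 mm/px
s=.25; n=int(240/s); g=(np.arange(n)*s-120)
X,Y=np.meshgrid(g,-g); P=np.array([pl(x,y) for x,y in zip(X.ravel()[::1],Y.ravel())])/1000
uv=proj('top',np.c_[P,np.full(len(P),.07)]).astype(np.float32).reshape(n,n,2)
im=cv2.remap(p,uv[...,0],uv[...,1],cv2.INTER_CUBIC)
cv2.imwrite('pics/rect6.png',cv2.resize(im[...,::-1],(600,600)))
sat=cv2.cvtColor(im,cv2.COLOR_RGB2HSV)[...,1].astype(float); val=im.max(2).astype(float)
def prof(x0,x1,y0,y1,ax,ch=val):
    c=ch[int((120-y1)/s):int((120-y0)/s),int((x0+120)/s):int((x1+120)/s)]
    return c.mean(ax)
# gap p3|p2 : along x at y 55..62 & 86..93 (brown strips)
for nm,a in(('p3|p2 brown',(-60,-38,84,94,0)),('p3|p2 brown lo',(-60,-38,54,62,0)),('p2|p1 brown',(84,94,40,60,1)),('p2|p1 lo',(54,62,40,60,1)),('first|p1',(40,60,-94,-85,0)),('first|p1 hi',(40,60,-62,-54,0)),('p3|first',(-94,-86,-60,-40,1)),('p3|first hi',(-62,-54,-60,-40,1))):
    v=prof(*a); print(nm,v[::4].round().astype(int).tolist())
```

```text
p3|p2 brown [161, 162, 164, 165, 164, 161, 155, 144, 132, 121, 116, 118, 126, 137, 147, 155, 161, 164, 164, 164, 162, 161]
p3|p2 brown lo [165, 165, 164, 163, 162, 158, 151, 139, 126, 114, 109, 111, 121, 133, 145, 153, 157, 158, 158, 157, 156, 156]
p2|p1 brown [164, 164, 163, 159, 149, 134, 114, 94, 79, 74, 79, 94, 112, 131, 145, 155, 160, 161, 159, 157]
p2|p1 lo [168, 168, 167, 164, 157, 144, 126, 104, 87, 81, 87, 102, 121, 139, 153, 161, 164, 164, 163, 162]
first|p1 [161, 160, 156, 148, 136, 120, 102, 85, 75, 74, 82, 98, 118, 136, 148, 156, 161, 163, 164, 163]
first|p1 hi [164, 162, 158, 150, 139, 124, 106, 87, 74, 69, 76, 91, 112, 131, 146, 157, 164, 168, 169, 168]
p3|first [161, 160, 158, 154, 146, 134, 120, 109, 103, 105, 113, 123, 135, 147, 156, 163, 166, 167, 166, 166]
p3|first hi [169, 169, 168, 164, 153, 137, 115, 94, 83, 84, 97, 118, 138, 154, 164, 168, 168, 166, 165, 164]
```

View pics/rect6.png

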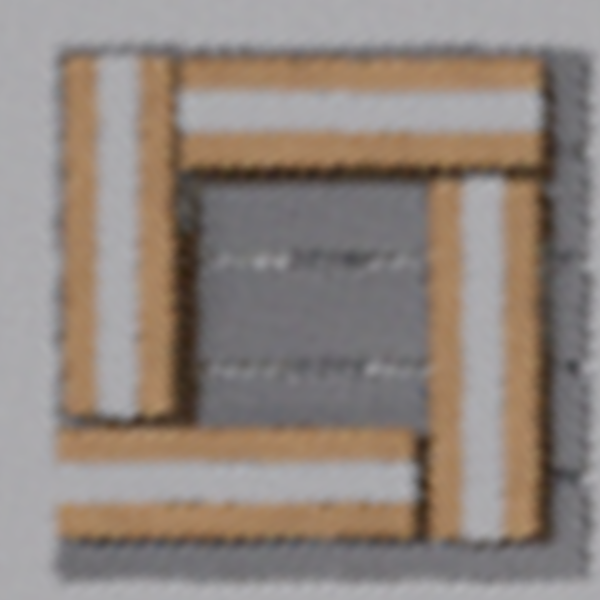

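Run:
```python
from h import *
p,_=vision.capture('side'); cv2.imwrite('pics/s6.png',cv2.resize(p[110:260,90:410,::-1],None,fx=2.5,fy=2.5,interpolation=cv2.INTER_CUBIC))
q,_=vision.capture('top')
a=np.load('top0.npz')['p']; b=np.load('side0.npz')['p']
for n,A,Bm,bx in(('reel top',a,q,(255,146,283,172)),('timer top',a,q,(118,226,146,252)),('bottle top',a,q,(315,145,338,168)),('bottle side',b,p,(334,168,354,202)),('reel side',b,p,(272,174,298,194)),('timer side',b,p,(104,186,134,206))):
    x0,y0,x1,y1=bx; print(n,np.abs(A[y0:y1,x0:x1].astype(int)-Bm[y0:y1,x0:x1]).mean().round(2),np.abs(A[y0:y1,x0:x1].astype(int)-Bm[y0:y1,x0:x1]).max())
st()
```

```text
reel top 7.82 14
timer top 7.75 13
bottle top 7.14 26
bottle side 27.26 199
reel side 18.68 163
timer side 7.18 64
t 24.3 P [ 499.9 -277.3  144.9] yaw -18.72 z [-0.001   0.0013 -1.    ] F [-0.3  0.3 -0.4] op 0.754 j [-40.2  32.9  94.5   0.   52.7  68.5]
```

View pics/s6.png

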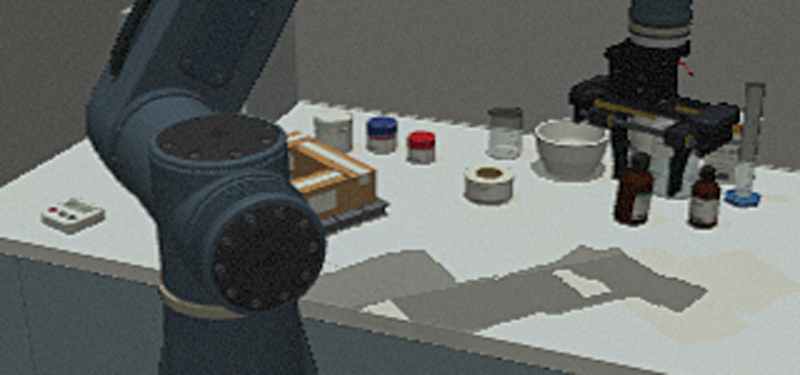

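In the side view the four cartons lie flat on the pallet, with the visible taped faces up, and the gripper is clear. The top-view patches of the reel, timer and bottle differ from the start only by an even brightness shift, so they haven't moved. I'm handing in.

```bash
python3 -c "
from h import *
st(); print(bot.hand_in())"
```

```text
t 24.3 P [ 499.9 -277.3  144.9] yaw -18.72 z [-0.001   0.0013 -1.    ] F [-0.3  0.3 -0.4] op 0.754 j [-40.2  32.9  94.5   0.   52.7  68.5]
the job is handed in; nothing more can be done
None
```

I placed the three loose cartons to complete the pinwheel and handed the job in at 24.3 s, with the gripper open and clear of everything. Carton_3 went to place_3, carton_2 to place_1 and carton_1 to place_2, and the first carton stayed where it was.

Last checks, from the top camera:
- **Gaps:** the four gaps are about 2.5 to 5 mm.
- **Position on the pallet:** the outer edges are about 95 to 97.5 mm from the pallet centre, so none overhangs, the square is centred to within about 1–1.5 mm, and the hole is open.
- **Cartons:** all show their taped faces up and are square to about 0.3°.
- **Bystanders:** the reel, timer and bottle show no change in the top view. In the side view, pixel differences there were large around the bottle and reel; I put these down to the gripper and the removed cartons.

Small disagreements remain:
- **Place_3:** this carton sits about 2 mm from nominal, at roughly (-72.7, 25.5) instead of (-74, 24). That leaves a step of about 2 mm at one outer corner, which I judged not worth disturbing.
- **Place_2:** my mask merged this carton with its neighbour, so I read its position, about (24.5, 74.4), from a rectified picture.

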